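Reverse the row: clay finds from drying rack to storage rack

TASK

The order of the four clay finds on the wooden drying rack is the only record of the layers they came from. Move them one by one to the white storage rack in reverse order, counted from the racks' brass knobs: the find nearest the knob on the drying rack goes to the place farthest from the knob on the storage rack, the next one to the next place, and so on. Stand each upright in the middle of its place, set down and not dropped.

Things in the scene. Friction and masses are not known exactly. Their poses are not given: they have to be found in the camera images.
- juglet_mid (a point): Middle of the juglet: small closed round-bellied pot of plain pale clay with a narrow neck and flared lip, 66 mm tall, 120 g. The point is on its axis, 33 mm above its underside. Belly 42 mm in diameter between 16 and 40 mm above the underside (grip it there), neck 16 mm, lip 26 mm, foot 30 mm. z is up along the axis.
- weight_mid (a point): Middle of the loom weight: solid four-sided clay pyramid with a cut-off top and a small hole near the top, 64 mm tall, 44 mm square at the foot, 29 mm square at the top, about 36 mm across at mid-height, 160 g. The point is on its axis, 32 mm above its underside. Its x and y axes are square to its faces, z is up.
- cup_mid (a point): Middle of the small cup: round open clay cup, 50 mm tall, 48 mm outside diameter at the rim, 47 mm at mid-height, 38 mm at the foot, wall 4 mm, 100 g. The point is on its axis, 25 mm above its underside. z is up along the axis.
- sherd_mid (a point): Middle of the jar sherd: a gently curved piece of thick clay pot wall standing on edge, broken top edge, 14 mm thick, about 60 mm wide, 48 mm tall in the middle, 38 at the ends, 90 g. The point is mid-thickness and mid-width, 24 mm above its underside. x is across the thickness (pinch along x), pointing to the convex side; y is along its width; z is up; the ends curve back 5 mm towards -x.
- pad_juglet: The fixed cork pad on the drying rack on which the juglet stands at the start, 60 x 60 x 6 mm, filling one place of the rack; it stays there and shows where the juglet came from. Origin at the centre of its underside, on the board; axes as the drying rack's.
- pad_weight: The fixed cork pad on the drying rack on which the loom weight stands at the start, 60 x 60 x 6 mm, filling one place of the rack; it stays there and shows where the loom weight came from. Origin at the centre of its underside, on the board; axes as the drying rack's.
- pad_cup: The fixed cork pad on the drying rack on which the small cup stands at the start, 60 x 60 x 6 mm, filling one place of the rack; it stays there and shows where the small cup came from. Origin at the centre of its underside, on the board; axes as the drying rack's.
- pad_sherd: The fixed cork pad on the drying rack on which the jar sherd stands at the start, 60 x 60 x 6 mm, filling one place of the rack; it stays there and shows where the jar sherd came from. Origin at the centre of its underside, on the board; axes as the drying rack's.
- rack_dry: Drying rack: brown wooden board, 90 x 342 mm, a cork pad in each place, holding the finds at the start. Fixed. Origin under the middle of the row; top of the board 15 mm above it. Places centred at x = 0, y = +114, +38, -38, -114 mm, parted by ridges 6 mm wide, 10 mm above the board; front and back open. Brass ball knob at y = +170 mm, 52 mm high: +y is the knob end. 
- rack_store: Storage rack: white board with grey ridges, 90 x 342 mm, empty, no pads, left or right of the drying rack. Fixed. Origin under the middle of the row; top of the board 15 mm above it. Places centred at x = 0, y = +114, +38, -38, -114 mm, parted by ridges 6 mm wide, 10 mm above the board; front and back open. Brass ball knob at y = +170 mm, 52 mm high: +y is the knob end. 
There are look-alikes about, which are no part of the job. Leave any red look-alike of the part that bears cup_mid alone.

How it is judged (in metres and radians):
At the end, for the whole second after the job is handed in: Each find stands still and released on the storage rack in the place mirroring its start place (1st from the knob to 4th, 2nd to 3rd, 3rd to 2nd, 4th to 1st): middle within 15 mm along and 18 mm across the row of the place's centre, height within 6 mm of resting, upright within 0.15 rad (((y of pad_juglet in the frame of rack_dry between 0.094 and 0.134 m and y of juglet_mid in the frame of rack_store between -0.129 and -0.099 m) or (y of pad_juglet in the frame of rack_dry between 0.018 and 0.058 m and y of juglet_mid in the frame of rack_store between -0.053 and -0.023 m) or (y of pad_juglet in the frame of rack_dry between -0.058 and -0.018 m and y of juglet_mid in the frame of rack_store between 0.023 and 0.053 m) or (y of pad_juglet in the frame of rack_dry between -0.134 and -0.094 m and y of juglet_mid in the frame of rack_store between 0.099 and 0.129 m)) and x of juglet_mid in the frame of rack_store between -0.018 and 0.018 m and z of juglet_mid in the frame of rack_store between 0.042 and 0.054 m and angle between each of juglet_mid, weight_mid, cup_mid, sherd_mid's own z axis and vertical below 0.15 rad and linear speed of each of juglet, weight, cup, sherd below 0.02 m/s and angular speed of each of juglet, weight, cup, sherd below 0.3 rad/s and ((y of pad_weight in the frame of rack_dry between 0.094 and 0.134 m and y of weight_mid in the frame of rack_store between -0.129 and -0.099 m) or (y of pad_weight in the frame of rack_dry between 0.018 and 0.058 m and y of weight_mid in the frame of rack_store between -0.053 and -0.023 m) or (y of pad_weight in the frame of rack_dry between -0.058 and -0.018 m and y of weight_mid in the frame of rack_store between 0.023 and 0.053 m) or (y of pad_weight in the frame of rack_dry between -0.134 and -0.094 m and y of weight_mid in the frame of rack_store between 0.099 and 0.129 m)) and x of weight_mid in the frame of rack_store between -0.018 and 0.018 m and z of weight_mid in the frame of rack_store between 0.041 and 0.053 m and ((y of pad_cup in the frame of rack_dry between 0.094 and 0.134 m and y of cup_mid in the frame of rack_store between -0.129 and -0.099 m) or (y of pad_cup in the frame of rack_dry between 0.018 and 0.058 m and y of cup_mid in the frame of rack_store between -0.053 and -0.023 m) or (y of pad_cup in the frame of rack_dry between -0.058 and -0.018 m and y of cup_mid in the frame of rack_store between 0.023 and 0.053 m) or (y of pad_cup in the frame of rack_dry between -0.134 and -0.094 m and y of cup_mid in the frame of rack_store between 0.099 and 0.129 m)) and x of cup_mid in the frame of rack_store between -0.018 and 0.018 m and z of cup_mid in the frame of rack_store between 0.034 and 0.046 m and ((y of pad_sherd in the frame of rack_dry between 0.094 and 0.134 m and y of sherd_mid in the frame of rack_store between -0.129 and -0.099 m) or (y of pad_sherd in the frame of rack_dry between 0.018 and 0.058 m and y of sherd_mid in the frame of rack_store between -0.053 and -0.023 m) or (y of pad_sherd in the frame of rack_dry between -0.058 and -0.018 m and y of sherd_mid in the frame of rack_store between 0.023 and 0.053 m) or (y of pad_sherd in the frame of rack_dry between -0.134 and -0.094 m and y of sherd_mid in the frame of rack_store between 0.099 and 0.129 m)) and x of sherd_mid in the frame of rack_store between -0.018 and 0.018 m and z of sherd_mid in the frame of rack_store between 0.033 and 0.045 m); the robot touches nothing.
It fails at once if the juglet is dropped or thrown (moves faster than 0.7 m/s while no finger touches it, a fall of 25 mm or more) (linear speed of juglet above 0.7 m/s and contact force between juglet and the fingers below 0.02 N).
It fails at once if the weight is dropped or thrown (moves faster than 0.7 m/s while no finger touches it, a fall of 25 mm or more) (linear speed of weight above 0.7 m/s and contact force between weight and the fingers below 0.02 N).
It fails at once if the cup is dropped or thrown (moves faster than 0.7 m/s while no finger touches it, a fall of 25 mm or more) (linear speed of cup above 0.7 m/s and contact force between cup and the fingers below 0.02 N).
It fails at once if the sherd is dropped or thrown (moves faster than 0.7 m/s while no finger touches it, a fall of 25 mm or more) (linear speed of sherd above 0.7 m/s and contact force between sherd and the fingers below 0.02 N).
It also fails if it takes over 112 s, if anything falls off the work surface, if the arm or the gripper's body presses on something with over 40 N, if the wrist force passes 120 N, or if a joint passes its speed limit or range.

ROBOT

A 7-joint arm with a two-finger parallel gripper is mounted at the origin on the work surface. World frame = base frame: x ahead of the robot, y to its left, z up, the work surface at z = 0. Lengths are in m, angles in degrees, forces in N, time in s.
With the tool pointing down it reaches from about 0.4 to 0.9 m from the base axis. Payload 5.5 kg.
Tool frame: the origin (TCP) lies at the very end of the fingers, on their centre line; the grasp point (between the pads) lies 19 mm behind it (tcp_to_grasp is the distance from the TCP to the grasp point, in m); z points along the fingers, y is the line along which they close (so a half turn about z gives the same grasp; the last joint's range is limited). The gripper opens to 85 mm and grips with 20 to 120 N. Pads are 22 mm wide; open, the fingers measure 114 mm over their backs; the gripper's body (76 mm by 85 mm) begins 54 mm behind the grasp point. The pads swing forward as they close: fully open they stand 13 mm farther back than shut.
Start: joints at [88.992, 28.699, -24.465, 88.831, 12.651, 65.22, -12.049], TCP at [0.18, -0.625, 0.231] pointing down, gripper open.
Joint ranges: [-164.97, 164.97], [-17.58, 116.51], [-87.97, 89.64], [11.32, 138.91], [-80.73, 260.73], [10.89, 115.49], [-147.41, 147.41]. Speed limits (degrees/s): [147.25, 147.25, 180, 180, 180, 180, 180].

INTERFACE

Orientations are given as a 3x3 rotation matrix whose columns are the frame's x, y, z axes.
In Python, from cell import sense, read_camera, hand_in, tcp_to_grasp gives the robot as it stands. The module is installed in compiled form; this text tells all that it offers.
- The arm moves only by the tool move_arm, never from a script. Its argument "targets" is a list of rows, each a list of 2 entries, a list of its own where there are three numbers: the shift along the tool's x, y, z in units of 30 mm (1.0 is 30 mm), then the turn about the tool's z in units of 5 degrees (1.0 is 5 degrees). In form: [[[dx, dy, dz], turn], ...]. A call has exactly 5 rows; each row is the pose to reach, as a shift and turn from the pose commanded when the call began, along the tool's axes at that moment; what a row does not reach only later rows make up. A row lasts 1/12 s, in which the tool goes at most 41.7 mm and 7.16 degrees, less where a joint would pass 70% of its speed; a pose out of reach is approached as far as the arm can. A call with a gripper value outside its range is refused whole. "claw" is the opening, from 0 (shut) to 1 (fully open), set as the call begins (left out, the last holds). The fingers move at their own pace and stop on an object; "grip_force" is the grip in N (left out, the last holds). Time passes only in rows, so rows that repeat a pose let the fingers close, or fill a call up. It gives the time, the measured TCP pose, the force, the opening and the grip force at its end, in the units of the state.
- sense(): the state, without advancing time (a new reading comes with each control period).
- read_camera(name): name is "scene" or "top" or "wrist"; returns a dict with "image" (480x640x3 uint8, blue, green, red), "mtx" (3x3 intrinsics, pixels), "D" ([k1, k2, p1, p2, k3] as OpenCV has them; the pictures are not rectified), "extrinsics" (4x4, takes a point from camera to world coordinates); the wrist camera has in their place "tool_from_camera" (4x4, takes a point from camera to tool coordinates, whose origin is the TCP and whose axes are the flange's). Camera axes: x right, y down, z forward; pixel columns grow to the right and rows downward; lengths in m; the calibration is good to about 2 mm. A picture is of the moment at which its call begins: read the wrist's pose just before it. There is no depth.
- hand_in(): hands the job in; it is judged then, once.
The state is a dict: "time": time; "joints": joint angles; "qd": joint speeds; "effort": joint torques, N m; "position": TCP position; "orientation": TCP orientation; "contact_force": force on the tool from outside, world axes, zero at the start; "wrist_torque": the same for the moment, N m; "grip_width": finger opening in m; "finger_force": force on a finger pad.
Only numpy, scipy, OpenCV 4.12 (cv2) and the standard library are available. Lean on these libraries where they do the work, as an engineer would, in place of code of your own. Each camera call takes 0.05 s, during which the arm holds its last target. There are 200 camera calls.

## Working session

There is one attempt and no reset: what is moved stays moved. The work goes in short steps, Python scripts to look and compute and a tool call to move; the robot and the scene stay as the last step left them, time stands still between calls to the robot, and variables do not carry over. Pictures are saved under pics/ and viewed, at most 14 in all, crops included, and the job is handed in when it is done.

Besides the shell and the picture viewer there is one more tool, called after "Call:" as name([rows], argument=value, ...), one row to a line, values as JSON. move_arm: Moves the arm, as the interface text tells. Its arguments: {"type":"object","properties":{"targets":{"type":"array","items":{"type":"array"}},"claw":{"type":"number"},"grip_force":{"type":"number"}},"required":["targets"]}

```bash
mkdir -p pics; python3 - <<'E'
from cell import *
import cv2,numpy as np
s=sense();print(s['time'],s['position'],np.round(s['orientation'],3),s['grip_width'],tcp_to_grasp)
for n in('scene','top'):
    c=read_camera(n);cv2.imwrite(f'pics/{n}0.png',c['image']);print(n,c['mtx'].tolist(),c['D'],np.round(c['extrinsics'],4).tolist())
E
```

```text
0.0 [ 0.17988526 -0.62388586  0.23028665] [[ 0.961  0.277 -0.   ]
 [ 0.277 -0.961  0.002]
 [ 0.    -0.002 -1.   ]] 0.08545503275709328 0.0187
scene [[514.9216127779011, 0.0, 313.8785497002799], [0.0, 514.9216127779011, 242.2688533375124], [0.0, 0.0, 1.0]] [0.01490693 0.         0.         0.         0.        ] [[-0.0443, 0.8158, -0.5767, 1.0999], [0.9989, 0.0456, -0.0121, 0.0471], [0.0164, -0.5765, -0.8169, 0.9576], [0.0, 0.0, 0.0, 1.0]]
top [[562.6160341600441, 0.0, 311.829750584992], [0.0, 562.6160341600441, 241.36254195998902], [0.0, 0.0, 1.0]] [-0.06800039  0.          0.          0.          0.        ] [[0.0269, -0.9802, 0.1961, 0.2498], [-0.9992, -0.0318, -0.0224, 0.0559], [0.0282, -0.1953, -0.9803, 1.186], [0.0, 0.0, 0.0, 1.0]]
```

View pics/scene0.png

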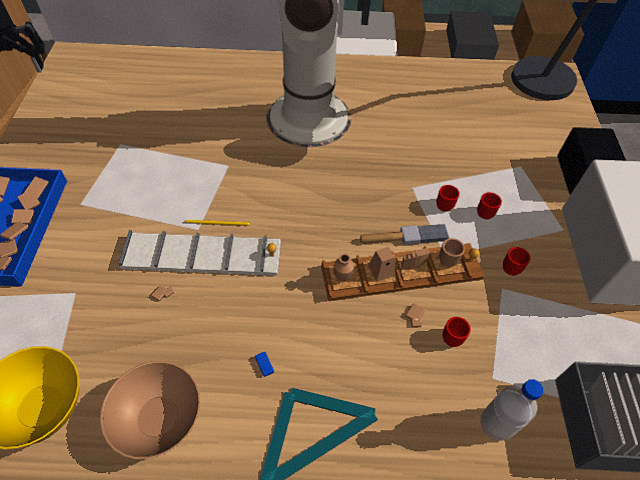

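View pics/top0.png

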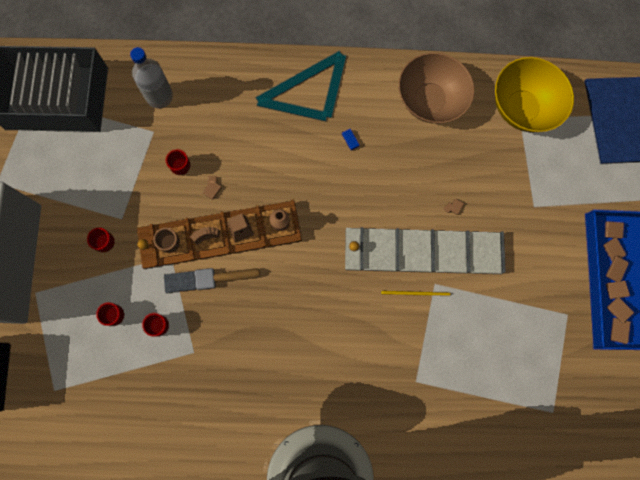

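The scene picture shows the drying rack at about (400,270), with its knob at (475,255). From the knob: cup (452,253), sherd (415,257), weight (384,264), juglet (344,266). The storage rack is at (200,253), knob at (272,248).
Possible cups: red ones at (447,197), (488,205), (516,260) and (456,331), and the clay one on the rack at (452,253). I choose the clay one. Next is a close crop.

```bash
cat > h.py <<'E'
import numpy as np,cv2
from cell import *
def ray(c,uv,ext=None):
    E=c['extrinsics'] if ext is None else ext
    p=cv2.undistortPoints(np.array(uv,float).reshape(-1,1,2),c['mtx'],np.array(c['D'])).reshape(-1,2)
    d=np.c_[p,np.ones(len(p))]@E[:3,:3].T
    return E[:3,3],d
def onz(c,uv,z,ext=None):
    o,d=ray(c,uv,ext); z=np.broadcast_to(z,len(d))
    return o+d*((z-o[2])/d[:,2])[:,None]
def proj(c,P,ext=None):
    E=np.linalg.inv(c['extrinsics'] if ext is None else ext)
    P=np.atleast_2d(P).astype(float)
    return cv2.projectPoints(P,cv2.Rodrigues(E[:3,:3])[0],E[:3,3],c['mtx'],np.array(c['D']))[0].reshape(-1,2)
E
python3 - <<'E'
import cv2,numpy as np
t=cv2.imread('pics/top0.png')
a=cv2.resize(t[190:280,130:310],(800,400),interpolation=3)
b=cv2.resize(t[222:280,340:508],(800,276),interpolation=3)
cv2.imwrite('pics/c1.png',cv2.resize(np.vstack([a])+0,(800,400)))
s=cv2.imread('pics/scene0.png')
d=cv2.resize(s[235:305,315:490],(800,320),interpolation=3)
cv2.imwrite('pics/c2.png',np.vstack([d,b]))
E
```

```text
(no output)
```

View pics/c1.png

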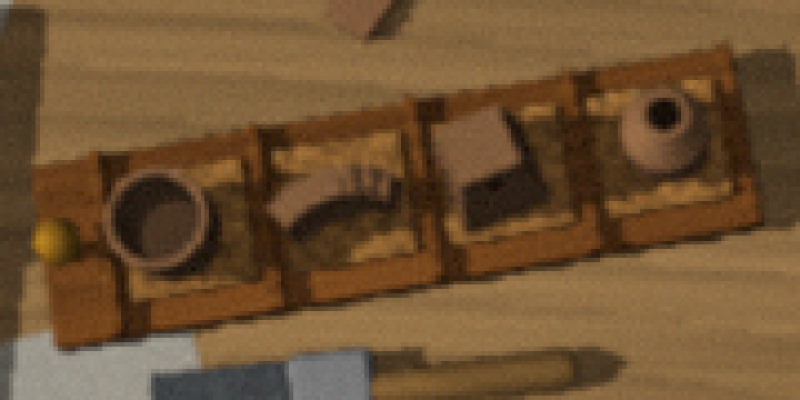

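View pics/c2.png

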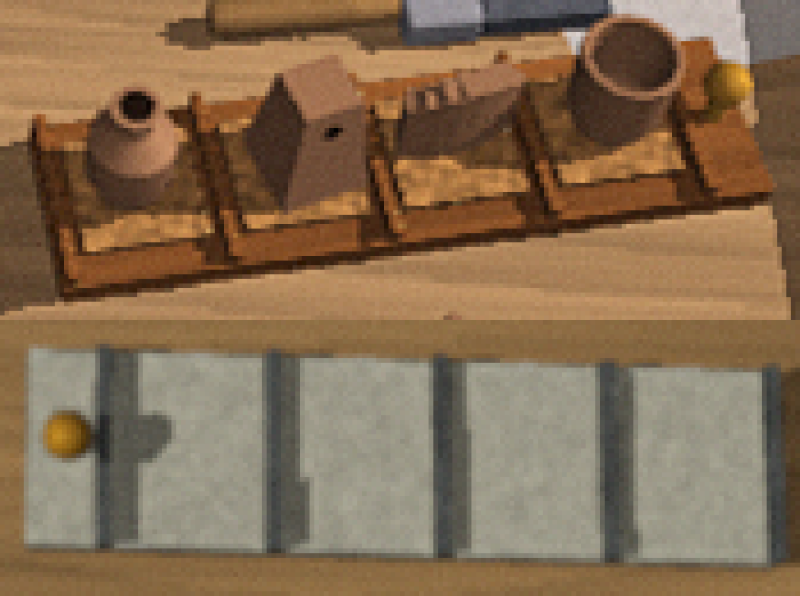

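The crops confirm the order from the knob: clay cup, sherd, weight, juglet. None of the red cups is on the rack.

```bash
cat > fit.py <<'E'
from h import *
import pickle
from scipy.optimize import least_squares
T=read_camera('top');S=read_camera('scene')
pickle.dump((T,S),open('cams.pkl','wb'))
t1=lambda p:(np.array(p)+.5)*[180/800,90/400]+[130,190]-.5
s2=lambda p:(np.array(p)+.5)*[175/800,70/320]+[315,235]-.5
t2=lambda p:(np.array(p)+.5)*[168/800,58/276]+[340,222]-.5
A=[(.045,.187,.015),(-.045,.187,.015),(.045,-.155,.025),(-.045,-.155,.025)]
def W(q,P):
    P=np.array(P);c,s=np.cos(q[2]),np.sin(q[2])
    return np.c_[q[0]+c*P[:,0]-s*P[:,1],q[1]+s*P[:,0]+c*P[:,1],P[:,2]]
def fit(obs,q0):
    r=least_squares(lambda q:np.concatenate([(proj(c,W(q,A))-o).ravel() for c,o in obs]),q0)
    print(np.round(r.x,4),np.degrees(r.x[2]).round(2),np.round(r.fun,1)); return r.x
if __name__=='__main__':
    d=fit([(T,t1([(33,168),(60,346),(730,45),(760,222)])),(S,s2([(773,193),(712,40),(65,270),(35,118)]))],[.55,.2,.1])
    s=fit([(T,t2([(27,27),(25,227),(778,48),(778,240)]))],[.55,-.2,0])
    np.save('racks.npy',[d,s])
    for n,y in zip(('cup','sherd','weight','jug'),(.114,.038,-.038,-.114)):
        print(n,W(d,[(0,y,.021)])[0].round(4),'->',W(s,[(0,-y,.015)])[0].round(4))
    o=onz(T,t1([(160,220),(335,190),(480,148),(662,112)]),[.071,.069,.085,.087]);print(o.round(4))
    o=onz(S,s2([(632,60),(463,85),(327,77),(137,104)]),[.071,.069,.085,.087]);print(o.round(4))
    w=read_camera('wrist');print(w['mtx'],w['D'],w['tool_from_camera'])
E
python3 fit.py
```

```text
[0.4977 0.2115 0.2044] 11.71 [-0.7 -0.7 -1.8  0.4  0.6 -0.8  1.2  0.1  0.9 -0.5  0.3 -0.8 -0.6  1.3
 -1.3 -1.4]
[ 0.4723 -0.2266  0.0025] 0.14 [-0.9  0.1 -1.1 -0.3  0.2 -0.5  1.9  0.6]
cup [0.4745 0.3231 0.021 ] -> [ 0.4726 -0.3406  0.015 ]
sherd [0.4899 0.2487 0.021 ] -> [ 0.4724 -0.2646  0.015 ]
weight [0.5054 0.1743 0.021 ] -> [ 0.4722 -0.1886  0.015 ]
jug [0.5208 0.0999 0.021 ] -> [ 0.472  -0.1126  0.015 ]
[[0.4679 0.3255 0.071 ]
 [0.4848 0.2473 0.069 ]
 [0.5029 0.1805 0.085 ]
 [0.5218 0.0991 0.087 ]]
[[0.4718 0.3262 0.071 ]
 [0.4887 0.2479 0.069 ]
 [0.4988 0.1834 0.085 ]
 [0.5194 0.0981 0.087 ]]
[[394.84195733   0.         311.09970952]
 [  0.         394.84195733 243.25784407]
 [  0.           0.           1.        ]] [-0.0835677  0.         0.         0.         0.       ] [[ 2.62818143e-04 -9.49258735e-01 -3.14496082e-01  8.10673647e-02]
 [ 9.99999778e-01  5.69680898e-05  6.63730458e-04  3.60202900e-04]
 [-6.12135694e-04 -3.14496186e-01  9.49258539e-01 -1.42319280e-01]
 [ 0.00000000e+00  0.00000000e+00  0.00000000e+00  1.00000000e+00]]
```

```bash
cat > go.py <<'E'
import sys,numpy as np
from cell import sense
# go.py x y z yaw : shift/turn remaining in move units
def rem(x,y,z,yaw):
    s=sense();R=np.array(s['orientation']);d=R.T@(np.array([x,y,z])-s['position'])/.03
    cur=np.degrees(np.arctan2(R[1,0],R[0,0]));t=-((yaw-cur+180)%360-180)/5
    print('t',round(s['time'],2),'pos',np.round(s['position'],4),'yaw',round(cur,1),'w',round(s['grip_width'],4),'F',np.round(s['contact_force'],1),'J',np.round(s['joints'],0))
    print('d',np.round(d,2),'turn',round(t,2),'rows',round(max(np.linalg.norm(d)*30/41.7,abs(t)/1.43),1))
if __name__=='__main__': rem(*map(float,sys.argv[1:5]))
E
echo ok
```

```text
ok
```

Call:
move_arm([
  [[1.1, -0.8, -0.2], -1.2],
  [[2.2, -1.7, -0.4], -2.5],
  [[3.2, -2.5, -0.6], -3.7],
  [[4.3, -3.3, -0.8], -5],
  [[5.4, -4.2, -1], -6.2],
], claw=1)

```text
time: 0.67
position: [0.301, -0.4582, 0.2614]
orientation: [[0.677, 0.736, 0.0], [0.736, -0.677, -0.0], [-0.0, 0.0, -1.0]]
contact_force: [1.6, -1.7, 0.9]
grip_width: 0.0851
finger_force: 0.0
```

```bash
python3 go.py .472 -.227 .30 90
```

```text
t 0.67 pos [ 0.301  -0.4582  0.2614] yaw 47.4 w 0.0851 F [ 1.6 -1.7  0.9] J [ 84.  18. -36. 101.  12.  64.   1.]
d [ 9.53 -1.02 -1.29] turn -8.52 rows 7.0
```

Call:
move_arm([
  [[1.35, -0.1, -0.2], -1.4],
  [[2.7, -0.3, -0.4], -2.8],
  [[4, -0.4, -0.5], -4.2],
  [[5.4, -0.5, -0.7], -5.6],
  [[6.7, -0.7, -0.9], -7],
])

```text
time: 1.08
position: [0.4225, -0.2967, 0.2885]
orientation: [[0.132, 0.991, 0.0], [0.991, -0.132, -0.001], [-0.001, 0.0, -1.0]]
contact_force: [0.1, -0.2, 0.2]
grip_width: 0.0854
finger_force: 0.0
```

```bash
python3 go.py .472 -.227 .30 90
```

```text
t 1.08 pos [ 0.4225 -0.2967  0.2885] yaw 82.4 w 0.0854 F [ 0.1 -0.2  0.2] J [ 73.  15. -48. 103.  12.  67.  13.]
d [ 2.52  1.33 -0.38] turn -1.52 rows 2.1
```

Call:
move_arm([
  [[1, 0.5, -0.2], -0.8],
  [[2, 1, -0.4], -1.5],
  [[2.5, 1.3, -0.4], -1.5],
  [[2.5, 1.3, -0.4], -1.5],
  [[2.5, 1.3, -0.4], -1.5],
])

```text
time: 1.5
position: [0.471, -0.2282, 0.3002]
orientation: [[0.004, 1.0, 0.0], [1.0, -0.004, -0.0], [-0.0, 0.0, -1.0]]
contact_force: [-0.5, -1.3, 0.3]
grip_width: 0.0852
finger_force: 0.0
```

```bash
cat > look.py <<'E'
import sys,pickle
from h import *
s=sense();w=read_camera('wrist')
M=np.eye(4);M[:3,:3]=s['orientation'];M[:3,3]=s['position']
w['extrinsics']=M@np.array(w['tool_from_camera'])
pickle.dump(w,open(sys.argv[1]+'.pkl','wb'));cv2.imwrite('pics/'+sys.argv[1]+'.png',w['image'])
print(np.round(s['position'],4),np.round(s['joints']))
E
python3 look.py ws
```

```text
[ 0.471  -0.2282  0.3002] [ 66.  16. -52. 102.  14.  69.  10.]
```

View pics/ws.png

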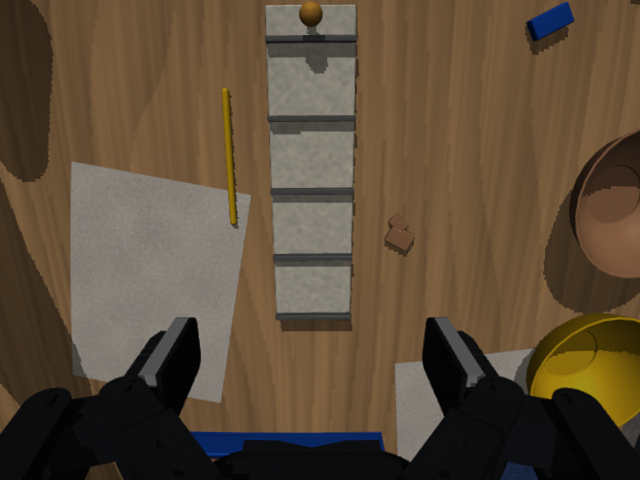

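The wrist picture shows the storage rack with its knob at (311,14). The ridges sit at rows 39, 119, 191, 257 and 316, spanning columns of about 268–354.

```bash
cat > fs.py <<'E'
from h import *
import pickle
from scipy.optimize import least_squares
from fit import W
w=pickle.load(open('ws.pkl','rb'))
P=[(sx*.045,y,.025) for y in(.152,.076,0,-.076,-.152) for sx in(-1,1)]
O=np.array([(266,39),(356,39),(268,118),(355,117),(270,190),(354,190),(272,257),(353,256),(275,316),(351,315)],float)
P+=[(-.045,.187,.015),(.045,.187,.015)];O=np.r_[O,[(265,5),(356,5)]]
r=least_squares(lambda q:(proj(w,W(q,P))-O).ravel(),[.472,-.227,0]);print(r.x.round(4),r.fun.round(1))
R=np.load('racks.npy');print(R)
R[1]=r.x;np.save('racks.npy',R)
for n,y in zip(('cup','sherd','weight','jug'),(.114,.038,-.038,-.114)):print(n,W(r.x,[(0,-y,.015)])[0].round(4))
print(onz(w,[(311,14)],.045))
E
python3 fs.py; python3 go.py .505 .17 .30 101.7
```

```text
[ 0.4725 -0.228   0.0037] [-1.4 -0.9  1.3 -1.7 -0.8  0.3  0.7  0.6 -0.   1.9  0.1  1.3  0.7  1.5
 -0.7  1.9  0.2  2.1 -0.4  2.5 -0.4 -2.9  0.7 -3.7]
[[ 0.49765249  0.21151566  0.20435212]
 [ 0.47229811 -0.22659764  0.00252404]]
cup [ 0.4729 -0.342   0.015 ]
sherd [ 0.4726 -0.266   0.015 ]
weight [ 0.4723 -0.19    0.015 ]
jug [ 0.472 -0.114  0.015]
[[ 0.47206679 -0.05924315  0.045     ]]
t 1.65 pos [ 0.4696 -0.2307  0.2997] yaw 89.4 w 0.0854 F [-0.7 -0.6  0.2] J [ 67.  16. -52. 102.  14.  69.  10.]
d [ 1.337e+01  1.050e+00 -1.000e-02] turn -2.45 rows 9.6
```

Call:
move_arm([
  [[1.35, 0.1, 0], -0.2],
  [[2.7, 0.2, 0], -0.5],
  [[4, 0.3, 0], -0.8],
  [[5.4, 0.4, 0], -1],
  [[6.7, 0.5, 0], -1.2],
])

```text
time: 2.07
position: [0.4865, -0.0282, 0.3001]
orientation: [[-0.095, 0.995, -0.0], [0.995, 0.095, -0.001], [-0.001, -0.0, -1.0]]
contact_force: [1.8, -0.0, 1.5]
grip_width: 0.0853
finger_force: 0.0
```

Call:
move_arm([
  [[1.35, 0, 0], -0.2],
  [[2.7, 0, 0], -0.5],
  [[4, 0, 0], -0.8],
  [[5.4, 0, 0], -1],
  [[6.7, 0, 0], -1.2],
])

```text
time: 2.48
position: [0.4674, 0.1718, 0.3001]
orientation: [[-0.198, 0.98, 0.0], [0.98, 0.198, -0.001], [-0.001, 0.0, -1.0]]
contact_force: [1.4, 0.1, 0.5]
grip_width: 0.0854
finger_force: 0.0
```

Call:
move_arm([
  [[0, 0, 0], 0],
  [[0, 0, 0], 0],
  [[0, 0, 0], 0],
  [[0, 0, 0], 0],
  [[0, 0, 0], 0],
])

```text
time: 2.9
position: [0.4681, 0.1692, 0.2998]
orientation: [[-0.197, 0.98, -0.0], [0.98, 0.197, -0.001], [-0.001, -0.0, -1.0]]
contact_force: [0.5, -0.0, 0.4]
grip_width: 0.0856
finger_force: 0.0
```

```bash
python3 look.py wd;python3 go.py .505 .17 .30 101.7
```

```text
[0.4681 0.1692 0.2998] [ 31.  16. -64. 105.  16.  69. -26.]
t 2.95 pos [0.468  0.1695 0.2999] yaw 101.4 w 0.0851 F [0.4 0.6 1.2] J [ 31.  16. -64. 105.  16.  69. -26.]
d [-0.23  1.21 -0.  ] turn -0.07 rows 0.9
```

View pics/wd.png

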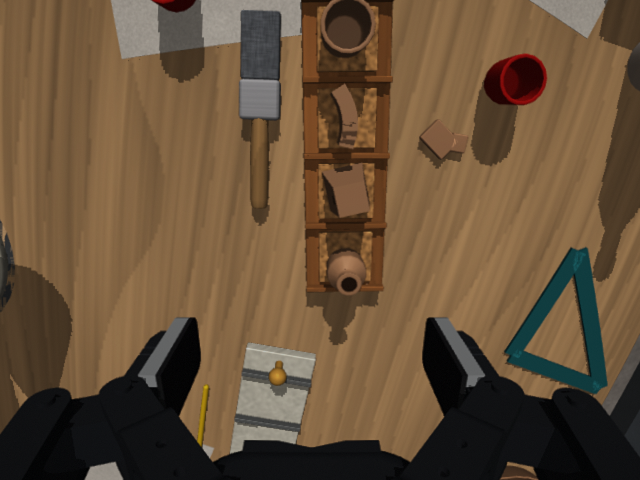

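This picture shows, top to bottom: cup rim (347,25), sherd (346,113), weight (346,190) and juglet mouth (348,284). The red cup is off the rack at (515,80). I'll zoom on the sherd and weight to get their yaw.

```bash
python3 - <<'E'
import cv2
t=cv2.imread('pics/wd.png')[75:225,300:400]
cv2.imwrite('pics/c3.png',cv2.resize(t,(400,600),interpolation=cv2.INTER_CUBIC))
E
```

```text
(no output)
```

View pics/c3.png

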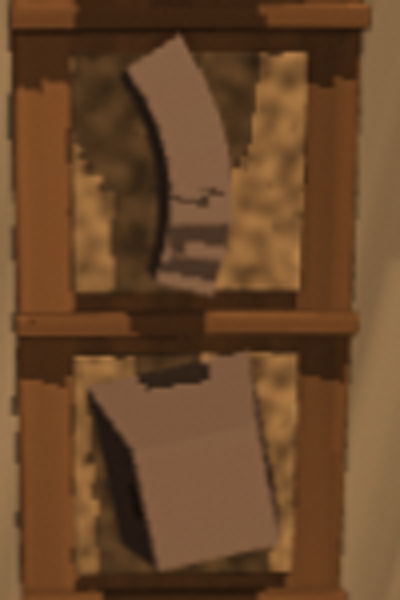

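```bash
cat > fd.py <<'E'
from h import *
import pickle
from scipy.optimize import least_squares
from fit import W
w=pickle.load(open('wd.pkl','rb'))
P=[(sx*.045,y,.025) for y in(.076,0,-.076,-.152) for sx in(-1,1)]
O=np.array([(303,78),(391,78),(304,156),(388,156),(305,226),(385,226),(306,289),(382,289)],float)
r=least_squares(lambda q:(proj(w,W(q,P))-O).ravel(),[.497,.211,.2]);print(r.x.round(4),r.fun.round(1))
R=np.load('racks.npy');print(R[0]);R[0]=r.x;np.save('racks.npy',R)
for n,y in zip(('cup','sherd','weight','jug'),(.114,.038,-.038,-.114)):print(n,W(r.x,[(0,y,.021)])[0].round(4))
c=lambda p:(np.array(p,float)+.5)/4+[300,75]-.5
print('jug,cup',onz(w,[(348,284),(347,25)],[.087,.071]).round(4))
wt=onz(w,c([(135,450),(248,430),(277,545),(157,568)]),.085);e=np.diff(np.r_[wt,wt[:1]],axis=0)
print('weight',wt.mean(0).round(4),np.linalg.norm(e,axis=1).round(4),(np.degrees(np.arctan2(e[:,1],e[:,0]))%90).round(1))
sh=onz(w,c([(155,53),(185,285),(198,165)]),[.059,.059,.069]);d=sh[0]-sh[1]
print('sherd',sh.round(4),np.linalg.norm(d),'width yaw',np.degrees(np.arctan2(d[1],d[0])))
E
python3 fd.py
```

```text
[0.4966 0.2137 0.2073] [-1.1  0.7  1.5  0.5 -1.  -0.1  1.2 -0.6 -1.   0.2  0.9 -0.5 -1.   0.3
  0.5 -0.5]
[0.49765249 0.21151566 0.20435212]
cup [0.4731 0.3253 0.021 ]
sherd [0.4888 0.2509 0.021 ]
weight [0.5044 0.1765 0.021 ]
jug [0.5201 0.1021 0.021 ]
jug,cup [[0.5195 0.0982 0.087 ]
 [0.4681 0.3265 0.071 ]]
weight [0.5032 0.1807 0.085 ] [0.026  0.0279 0.0284 0.0283] [21.6 27.5 22.6 22.8]
sherd [[0.4725 0.2751 0.059 ]
 [0.4907 0.2254 0.059 ]
 [0.4867 0.2527 0.069 ]] 0.05298661769131627 width yaw 110.11375568426689
```

```bash
python3 go.py .52 .0985 .13 101.7
```

```text
t 3.05 pos [0.4678 0.1702 0.3001] yaw 101.4 w 0.0852 F [ 0.  -0.5 -0.1] J [ 31.  16. -64. 105.  16.  69. -26.]
d [-2.69  1.23  5.67] turn -0.05 rows 4.6
```

Call:
move_arm([
  [[-0.6, 0.3, 1.1], 0],
  [[-1.2, 0.6, 2.2], 0],
  [[-1.8, 0.9, 3.4], 0],
  [[-2.3, 1.1, 4.6], 0],
  [[-2.7, 1.23, 5.6], 0],
])

```text
time: 3.47
position: [0.5202, 0.0972, 0.1296]
orientation: [[-0.198, 0.98, -0.001], [0.98, 0.198, -0.001], [-0.0, -0.001, -1.0]]
contact_force: [0.2, 0.6, -0.1]
grip_width: 0.085
finger_force: 0.0
```

Call:
move_arm([
  [[0, 0, 0], 0],
  [[0, 0, 0], 0],
  [[0, 0, 0], 0],
  [[0, 0, 0], 0],
  [[0, 0, 0], 0],
])

```text
time: 3.88
position: [0.5209, 0.1011, 0.1345]
orientation: [[-0.202, 0.979, 0.004], [0.979, 0.202, 0.0], [-0.0, 0.004, -1.0]]
contact_force: [0.2, -0.1, -0.8]
grip_width: 0.0853
finger_force: 0.0
```

```bash
python3 go.py .52 .0985 .027 101.7; python3 look.py wj
```

```text
t 3.88 pos [0.5209 0.1011 0.1345] yaw 101.7 w 0.0853 F [ 0.2 -0.1 -0.8] J [ 27.  31. -53. 110.  31.  53. -29.]
d [-0.08 -0.06  3.58] turn -0.01 rows 2.6
[0.5209 0.1011 0.1345] [ 27.  31. -53. 110.  31.  53. -29.]
```

View pics/wj.png

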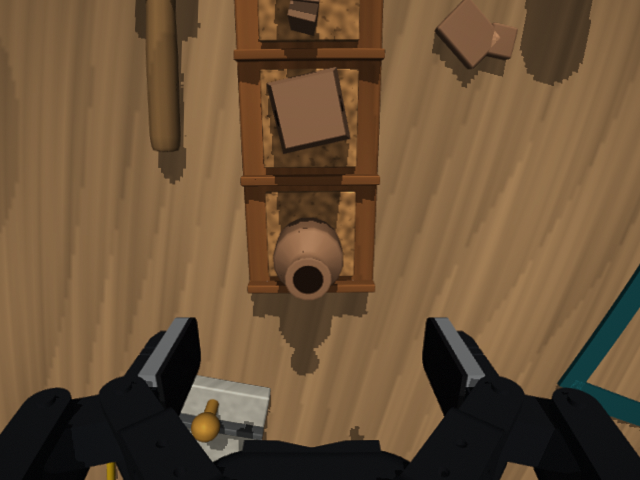

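Close view: the juglet mouth is at (307,279), and the weight's top corners are (267,83), (333,68), (349,135) and (285,152).

```bash
python3 - <<'E'
from h import *
import pickle
w=pickle.load(open('wj.pkl','rb'))
print(onz(w,[(307,279)],.087))
wt=onz(w,[(267,83),(333,68),(349,135),(285,152)],.085);e=np.diff(np.r_[wt,wt[:1]],axis=0)
print(wt.mean(0),np.linalg.norm(e,axis=1),np.degrees(np.arctan2(e[:,1],e[:,0]))%90)
E
python3 go.py .52 .0985 .027 101.7
```

```text
[[0.51980858 0.09855677 0.087     ]]
[0.50369799 0.18114689 0.085     ] [0.03074915 0.03082205 0.03137512 0.03220004] [23.78101605 26.69034116 26.34415602 25.50691752]
t 3.93 pos [0.5208 0.1008 0.1342] yaw 101.7 w 0.0852 F [0.8 1.1 0.6] J [ 27.  31. -53. 110.  31.  53. -29.]
d [-0.07 -0.05  3.57] turn -0.01 rows 2.6
```

Call:
move_arm([
  [[0, 0, 0.9], 0],
  [[0, 0, 1.8], 0],
  [[-0.05, -0.05, 2.7], 0],
  [[-0.07, -0.05, 3.3], 0],
  [[-0.07, -0.05, 3.5], 0],
])

```text
time: 4.35
position: [0.5175, 0.097, 0.0256]
orientation: [[-0.201, 0.98, -0.002], [0.98, 0.201, -0.001], [-0.0, -0.003, -1.0]]
contact_force: [0.4, -0.8, -0.9]
grip_width: 0.0852
finger_force: 0.0
```

```bash
python3 go.py .52 .0985 .027 101.7
```

```text
t 4.35 pos [0.5175 0.097  0.0256] yaw 101.6 w 0.0852 F [ 0.4 -0.8 -0.9] J [ 21.  40. -44. 113.  41.  43. -36.]
d [ 0.03  0.09 -0.05] turn -0.02 rows 0.1
```

Call:
move_arm([
  [[0, 0.05, -0.05], 0],
  [[0, 0.05, -0.05], 0],
  [[0, 0.05, -0.05], 0],
  [[0, 0.05, -0.05], 0],
  [[0, 0.05, -0.05], 0],
], claw=0, grip_force=40)

```text
time: 4.77
position: [0.5216, 0.0982, 0.0304]
orientation: [[-0.201, 0.98, 0.003], [0.98, 0.201, 0.0], [-0.0, 0.003, -1.0]]
contact_force: [-0.0, 0.3, 6.4]
grip_width: 0.0408
finger_force: 40.0
```

Call:
move_arm([
  [[0, 0, 0], 0],
  [[0, 0, 0], 0],
  [[0, 0, 0], 0],
  [[0, 0, 0], 0],
  [[0, 0, 0], 0],
])

```text
time: 5.18
position: [0.5216, 0.0982, 0.0304]
orientation: [[-0.201, 0.98, 0.003], [0.98, 0.201, 0.0], [-0.0, 0.003, -1.0]]
contact_force: [-0.4, -0.5, 6.5]
grip_width: 0.0408
finger_force: 40.0
```

Call:
move_arm([
  [[0, 0, -0.3], 0],
  [[0, 0, -1], 0],
  [[0, 0, -2], 0],
  [[0, 0, -3], 0],
  [[0, 0, -3.5], 0],
])

```text
time: 5.6
position: [0.5216, 0.0985, 0.1375]
orientation: [[-0.202, 0.979, 0.004], [0.979, 0.202, 0.001], [-0.0, 0.004, -1.0]]
contact_force: [1.0, 0.7, -1.6]
grip_width: 0.0408
finger_force: 40.9
```

```bash
python3 go.py .472 -.114 .135 90.2
```

```text
t 5.6 pos [0.5216 0.0985 0.1375] yaw 101.6 w 0.0408 F [ 1.   0.7 -1.6] J [ 28.  31. -53. 110.  31.  54. -28.]
d [-6.6  -3.05  0.07] turn 2.29 rows 5.2
```

Call:
move_arm([
  [[-0.9, -0.4, 0], 0.3],
  [[-2.1, -0.9, 0], 0.7],
  [[-3.3, -1.5, 0], 1.1],
  [[-4.5, -2.1, 0], 1.5],
  [[-5.6, -2.6, 0], 1.9],
])

```text
time: 6.02
position: [0.4763, -0.0849, 0.1344]
orientation: [[-0.035, 0.999, -0.0], [0.999, 0.035, -0.001], [-0.001, -0.0, -1.0]]
contact_force: [1.0, -0.4, -1.6]
grip_width: 0.0409
finger_force: 40.8
```

```bash
python3 go.py .472 -.114 .135 90.2
```

```text
t 6.02 pos [ 0.4763 -0.0849  0.1344] yaw 92.0 w 0.0409 F [ 1.  -0.4 -1.6] J [ 50.  26. -52. 117.  27.  50. -15.]
d [-0.96 -0.18 -0.02] turn 0.36 rows 0.7
```

Call:
move_arm([
  [[-0.5, -0.1, 0], 0.2],
  [[-0.95, -0.15, 0], 0.36],
  [[-0.95, -0.15, 0], 0.36],
  [[-0.95, -0.15, 0], 0.36],
  [[-0.95, -0.15, 0], 0.36],
])

```text
time: 6.43
position: [0.4747, -0.1094, 0.1341]
orientation: [[-0.008, 1.0, 0.001], [1.0, 0.008, 0.001], [0.001, 0.001, -1.0]]
contact_force: [0.3, -0.1, -0.9]
grip_width: 0.0409
finger_force: 40.8
```

```bash
python3 go.py .472 -.114 .026 90.2
```

```text
t 6.43 pos [ 0.4747 -0.1094  0.1341] yaw 90.4 w 0.0409 F [ 0.3 -0.1 -0.9] J [ 52.  26. -51. 116.  27.  50. -14.]
d [-0.16 -0.09  3.6 ] turn 0.05 rows 2.6
```

Call:
move_arm([
  [[-0.1, 0, 0.8], 0],
  [[-0.15, -0.08, 1.7], 0],
  [[-0.15, -0.08, 2.5], 0],
  [[-0.15, -0.08, 3], 0],
  [[-0.15, -0.08, 3.2], 0],
])

```text
time: 6.85
position: [0.4707, -0.113, 0.0357]
orientation: [[-0.009, 1.0, -0.003], [1.0, 0.009, 0.002], [0.002, -0.003, -1.0]]
contact_force: [-0.7, 0.3, -1.2]
grip_width: 0.0407
finger_force: 40.8
```

Call:
move_arm([
  [[0, 0, 0], 0],
  [[0, 0, 0], 0],
  [[0, 0, 0], 0],
  [[0, 0, 0], 0],
  [[0, 0, 0], 0],
])

```text
time: 7.27
position: [0.4725, -0.1159, 0.0386]
orientation: [[-0.005, 1.0, 0.002], [1.0, 0.005, -0.001], [-0.001, 0.002, -1.0]]
contact_force: [0.2, 0.6, -1.0]
grip_width: 0.0407
finger_force: 40.8
```

```bash
python3 go.py .472 -.114 .025 90.2
```

```text
t 7.27 pos [ 0.4725 -0.1159  0.0386] yaw 90.3 w 0.0407 F [ 0.2  0.6 -1. ] J [ 46.  35. -43. 119.  37.  40. -21.]
d [ 0.06 -0.02  0.45] turn 0.02 rows 0.3
```

Call:
move_arm([
  [[0.05, 0, 0.1], 0],
  [[0.05, 0, 0.2], 0],
  [[0.05, 0, 0.3], 0],
  [[0.05, 0, 0.4], 0],
  [[0.05, 0, 0.4], 0],
])

```text
time: 7.68
position: [0.4712, -0.1142, 0.0249]
orientation: [[-0.005, 1.0, -0.001], [1.0, 0.005, 0.0], [0.0, -0.001, -1.0]]
contact_force: [0.1, 0.7, -2.1]
grip_width: 0.0406
finger_force: 40.8
```

Call:
move_arm([
  [[0, 0, 0], 0],
  [[0, 0, 0], 0],
  [[0, 0, 0], 0],
  [[0, 0, 0], 0],
  [[0, 0, 0], 0],
])

```text
time: 8.1
position: [0.4719, -0.1143, 0.0257]
orientation: [[-0.005, 1.0, 0.0], [1.0, 0.005, -0.0], [-0.0, 0.0, -1.0]]
contact_force: [0.3, -0.2, -0.8]
grip_width: 0.0411
finger_force: 40.8
```

Call:
move_arm([
  [[0, 0, 0.02], 0],
  [[0, 0, 0.05], 0],
  [[0, 0, 0.05], 0],
  [[0, 0, 0.05], 0],
  [[0, 0, 0.05], 0],
])

```text
time: 8.52
position: [0.4719, -0.1143, 0.0244]
orientation: [[-0.005, 1.0, 0.0], [1.0, 0.005, -0.0], [-0.0, 0.0, -1.0]]
contact_force: [-1.9, 0.5, 5.8]
grip_width: 0.041
finger_force: 41.4
```

Call:
move_arm([
  [[0, 0, 0], 0],
  [[0, 0, 0], 0],
  [[0, 0, 0], 0],
  [[0, 0, 0], 0],
  [[0, 0, 0], 0],
], claw=1)

```text
time: 8.93
position: [0.4717, -0.1142, 0.024]
orientation: [[-0.005, 1.0, -0.0], [1.0, 0.005, 0.0], [0.0, -0.0, -1.0]]
contact_force: [-0.1, 0.0, 0.9]
grip_width: 0.0853
finger_force: 0.0
```

```bash
python3 go.py .472 -.114 .15 90.2
```

```text
t 8.93 pos [ 0.4717 -0.1142  0.024 ] yaw 90.3 w 0.0853 F [-0.1  0.   0.9] J [ 44.  36. -41. 119.  39.  39. -23.]
d [ 0.01  0.01 -4.2 ] turn 0.02 rows 3.0
```

Call:
move_arm([
  [[0, 0, -0.8], 0],
  [[0, 0, -1.9], 0],
  [[0, 0, -3.1], 0],
  [[0.4, 0, -4], 0],
  [[1.6, 0, -4.2], -0.5],
])

```text
time: 9.35
position: [0.4745, -0.0712, 0.1538]
orientation: [[-0.04, 0.999, 0.006], [0.999, 0.04, -0.004], [-0.004, 0.006, -1.0]]
contact_force: [1.4, 0.6, -0.1]
grip_width: 0.0854
finger_force: 0.0
```

```bash
python3 go.py .504 .181 .14 114.5
```

```text
t 9.35 pos [ 0.4745 -0.0712  0.1538] yaw 92.3 w 0.0854 F [ 1.4  0.6 -0.1] J [ 50.  24. -54. 116.  25.  51. -15.]
d [8.36 1.31 0.43] turn -4.44 rows 6.1
```

Call:
move_arm([
  [[1.3, 0.2, 0.1], -0.7],
  [[2.6, 0.4, 0.2], -1.4],
  [[3.9, 0.6, 0.3], -2.1],
  [[5.2, 0.8, 0.4], -2.8],
  [[6.5, 1, 0.4], -3.5],
])

```text
time: 9.77
position: [0.4916, 0.1313, 0.1377]
orientation: [[-0.349, 0.937, -0.0], [0.937, 0.349, -0.001], [-0.0, -0.001, -1.0]]
contact_force: [1.0, -0.4, 0.1]
grip_width: 0.0857
finger_force: 0.0
```

```bash
python3 go.py .504 .181 .14 114.5
```

```text
t 9.77 pos [0.4916 0.1313 0.1377] yaw 110.4 w 0.0857 F [ 1.  -0.4  0.1] J [ 27.  30. -56. 113.  32.  53. -25.]
d [ 1.41  0.97 -0.08] turn -0.82 rows 1.2
```

Call:
move_arm([
  [[0.8, 0.6, 0], -0.5],
  [[1.4, 0.97, 0], -0.8],
  [[1.4, 0.97, 0], -0.8],
  [[1.4, 0.97, 0], -0.8],
  [[1.4, 0.97, 0], -0.8],
])

```text
time: 10.18
position: [0.5043, 0.1785, 0.1377]
orientation: [[-0.411, 0.912, -0.001], [0.912, 0.411, -0.001], [-0.001, -0.001, -1.0]]
contact_force: [-0.5, -1.0, -0.1]
grip_width: 0.0852
finger_force: 0.0
```

```bash
python3 go.py .504 .181 .025 114.5
```

```text
t 10.18 pos [0.5043 0.1785 0.1377] yaw 114.3 w 0.0852 F [-0.5 -1.  -0.1] J [ 21.  33. -56. 109.  33.  55. -26.]
d [0.08 0.03 3.76] turn -0.05 rows 2.7
```

Call:
move_arm([
  [[0.05, 0, 0.9], 0],
  [[0.08, 0.03, 1.8], 0],
  [[0.08, 0.03, 2.7], 0],
  [[0.08, 0.03, 3.4], 0],
  [[0.08, 0.03, 3.6], 0],
])

```text
time: 10.6
position: [0.5025, 0.1785, 0.0269]
orientation: [[-0.409, 0.913, -0.005], [0.913, 0.409, -0.003], [-0.001, -0.006, -1.0]]
contact_force: [-0.8, 0.1, 0.5]
grip_width: 0.0857
finger_force: 0.0
```

Call:
move_arm([
  [[0, 0, 0], 0],
  [[0, 0, 0], 0],
  [[0, 0, 0], 0],
  [[0, 0, 0], 0],
  [[0, 0, 0], 0],
])

```text
time: 11.02
position: [0.5055, 0.1821, 0.0314]
orientation: [[-0.411, 0.912, 0.002], [0.912, 0.411, 0.0], [-0.001, 0.002, -1.0]]
contact_force: [0.8, -0.2, -0.3]
grip_width: 0.0854
finger_force: 0.0
```

```bash
python3 go.py .504 .181 .025 114.5
```

```text
t 11.02 pos [0.5055 0.1821 0.0314] yaw 114.3 w 0.0854 F [ 0.8 -0.2 -0.3] J [ 14.  42. -47. 112.  43.  46. -34.]
d [-0.01 -0.06  0.21] turn -0.05 rows 0.2
```

Call:
move_arm([
  [[0, -0.05, 0.1], 0],
  [[0, -0.05, 0.2], 0],
  [[0, -0.05, 0.2], 0],
  [[0, -0.05, 0.2], 0],
  [[0, -0.05, 0.2], 0],
])

```text
time: 11.43
position: [0.5031, 0.1815, 0.024]
orientation: [[-0.411, 0.911, -0.0], [0.911, 0.411, -0.0], [0.0, -0.0, -1.0]]
contact_force: [0.8, 1.1, 0.1]
grip_width: 0.0851
finger_force: 0.0
```

Call:
move_arm([
  [[0, 0, 0], 0],
  [[0, 0, 0], 0],
  [[0, 0, 0], 0],
  [[0, 0, 0], 0],
  [[0, 0, 0], 0],
], claw=0, grip_force=50)

```text
time: 11.85
position: [0.5034, 0.1816, 0.0246]
orientation: [[-0.411, 0.911, 0.001], [0.911, 0.411, -0.0], [-0.0, 0.0, -1.0]]
contact_force: [0.7, -0.2, 4.3]
grip_width: 0.041
finger_force: 50.4
```

Call:
move_arm([
  [[0, 0, 0], 0],
  [[0, 0, 0], 0],
  [[0, 0, 0], 0],
  [[0, 0, 0], 0],
  [[0, 0, 0], 0],
])

```text
time: 12.27
position: [0.5034, 0.1815, 0.0246]
orientation: [[-0.411, 0.911, 0.001], [0.911, 0.411, -0.0], [-0.0, 0.001, -1.0]]
contact_force: [-1.4, -1.1, 4.8]
grip_width: 0.0408
finger_force: 50.6
```

Call:
move_arm([
  [[0, 0, -0.3], 0],
  [[0, 0, -1], 0],
  [[0, 0, -2], 0],
  [[0, 0, -3], 0],
  [[0, 0, -3.5], 0],
])

```text
time: 12.68
position: [0.5041, 0.1824, 0.1322]
orientation: [[-0.412, 0.911, 0.003], [0.911, 0.412, 0.001], [-0.0, 0.003, -1.0]]
contact_force: [0.7, 1.1, -1.8]
grip_width: 0.0406
finger_force: 50.9
```

```bash
python3 go.py .472 -.19 .135 90.2
```

```text
t 12.68 pos [0.5041 0.1824 0.1322] yaw 114.3 w 0.0406 F [ 0.7  1.1 -1.8] J [ 20.  34. -55. 110.  34.  55. -27.]
d [-10.87  -6.09  -0.11] turn 4.83 rows 9.0
```

Call:
move_arm([
  [[-1, -0.5, 0], 0.4],
  [[-2.2, -1.2, -0.1], 1],
  [[-3.4, -1.9, -0.1], 1.5],
  [[-4.6, -2.6, -0.1], 2],
  [[-5.8, -3.2, -0.1], 2.6],
])

```text
time: 13.1
position: [0.4857, -0.0188, 0.1318]
orientation: [[-0.194, 0.981, -0.001], [0.981, 0.194, -0.001], [-0.0, -0.001, -1.0]]
contact_force: [0.3, 0.2, -1.8]
grip_width: 0.0409
finger_force: 50.9
```

```bash
python3 go.py .472 -.19 .135 90.2
```

```text
t 13.1 pos [ 0.4857 -0.0188  0.1318] yaw 101.2 w 0.0409 F [ 0.3  0.2 -1.8] J [ 44.  28. -54. 116.  29.  51. -16.]
d [-5.51 -1.56 -0.1 ] turn 2.2 rows 4.1
```

Call:
move_arm([
  [[-1.3, -0.4, -0.1], 0.5],
  [[-2.6, -0.7, -0.1], 1],
  [[-3.8, -1.1, -0.1], 1.5],
  [[-4.9, -1.4, -0.1], 2],
  [[-5.4, -1.5, -0.1], 2.2],
])

```text
time: 13.52
position: [0.4728, -0.1906, 0.1345]
orientation: [[0.004, 1.0, -0.002], [1.0, -0.004, -0.002], [-0.002, -0.002, -1.0]]
contact_force: [-0.1, -0.1, -2.3]
grip_width: 0.0409
finger_force: 50.9
```

Call:
move_arm([
  [[0, 0, 0], 0],
  [[0, 0, 0], 0],
  [[0, 0, 0], 0],
  [[0, 0, 0], 0],
  [[0, 0, 0], 0],
])

```text
time: 13.93
position: [0.4751, -0.1825, 0.1352]
orientation: [[-0.008, 1.0, 0.0], [1.0, 0.008, 0.0], [0.0, 0.0, -1.0]]
contact_force: [-1.0, 0.4, -1.8]
grip_width: 0.0407
finger_force: 50.9
```

```bash
python3 go.py .472 -.19 .0195 90.2
```

```text
t 13.93 pos [ 0.4751 -0.1825  0.1352] yaw 90.5 w 0.0407 F [-1.   0.4 -1.8] J [ 59.  28. -51. 113.  28.  51.  -6.]
d [-0.25 -0.1   3.86] turn 0.05 rows 2.8
```

Call:
move_arm([
  [[-0.1, -0.05, 0.8], 0],
  [[-0.25, -0.1, 1.7], 0],
  [[-0.25, -0.1, 2.6], 0],
  [[-0.25, -0.1, 3.2], 0],
  [[-0.25, -0.1, 3.5], 0],
])

```text
time: 14.35
position: [0.4705, -0.1903, 0.0279]
orientation: [[-0.007, 1.0, -0.003], [1.0, 0.007, 0.002], [0.002, -0.003, -1.0]]
contact_force: [-0.7, 0.6, -1.8]
grip_width: 0.0405
finger_force: 50.9
```

Call:
move_arm([
  [[0, 0, 0], 0],
  [[0, 0, 0], 0],
  [[0, 0, 0], 0],
  [[0, 0, 0], 0],
  [[0, 0, 0], 0],
])

```text
time: 14.77
position: [0.4728, -0.1922, 0.0313]
orientation: [[-0.005, 1.0, 0.002], [1.0, 0.005, -0.001], [-0.001, 0.002, -1.0]]
contact_force: [0.9, -1.5, -2.0]
grip_width: 0.0409
finger_force: 50.9
```

```bash
python3 go.py .472 -.19 .0195 90.2
```

```text
t 14.77 pos [ 0.4728 -0.1922  0.0313] yaw 90.3 w 0.0409 F [ 0.9 -1.5 -2. ] J [ 53.  37. -42. 116.  38.  41. -13.]
d [ 0.07 -0.03  0.39] turn 0.02 rows 0.3
```

Call:
move_arm([
  [[0.07, -0.03, 0.1], 0],
  [[0.07, -0.03, 0.2], 0],
  [[0.07, -0.03, 0.3], 0],
  [[0.07, -0.03, 0.38], 0],
  [[0.07, -0.03, 0.38], 0],
])

```text
time: 15.18
position: [0.4708, -0.1898, 0.0186]
orientation: [[-0.005, 1.0, -0.001], [1.0, 0.005, -0.0], [-0.0, -0.001, -1.0]]
contact_force: [-1.6, 1.0, 1.1]
grip_width: 0.0403
finger_force: 51.2
```

Call:
move_arm([
  [[0, 0, 0], 0],
  [[0, 0, 0.02], 0],
  [[0, 0, 0.04], 0],
  [[0, 0, 0.04], 0],
  [[0, 0, 0.04], 0],
])

```text
time: 15.6
position: [0.4708, -0.1898, 0.0185]
orientation: [[-0.005, 1.0, -0.001], [1.0, 0.005, -0.001], [-0.001, -0.001, -1.0]]
contact_force: [-5.2, 1.0, 14.6]
grip_width: 0.0404
finger_force: 53.4
```

Call:
move_arm([
  [[0, 0, 0], 0],
  [[0, 0, 0], 0],
  [[0, 0, 0], 0],
  [[0, 0, 0], 0],
  [[0, 0, 0], 0],
], claw=1)

```text
time: 16.02
position: [0.471, -0.1897, 0.0174]
orientation: [[-0.005, 1.0, 0.0], [1.0, 0.005, 0.0], [0.0, 0.0, -1.0]]
contact_force: [-0.8, 0.1, -0.6]
grip_width: 0.0854
finger_force: 0.0
```

Call:
move_arm([
  [[0, 0, -0.8], 0],
  [[0, 0, -1.9], 0],
  [[0, 0, -3.1], 0],
  [[0.3, 0, -4.2], 0],
  [[1.4, 0, -4.6], 0],
])

```text
time: 16.43
position: [0.4733, -0.1528, 0.1592]
orientation: [[0.003, 1.0, 0.005], [1.0, -0.003, -0.004], [-0.004, 0.005, -1.0]]
contact_force: [1.7, 0.4, -1.0]
grip_width: 0.0854
finger_force: 0.0
```

```bash
python3 go.py .487 .2515 .14 110
```

```text
t 16.43 pos [ 0.4733 -0.1528  0.1592] yaw 89.8 w 0.0854 F [ 1.7  0.4 -1. ] J [ 58.  25. -53. 114.  25.  53.  -8.]
d [13.48  0.42  0.59] turn -4.03 rows 9.7
```

Call:
move_arm([
  [[1.3, 0, 0], -0.4],
  [[2.6, 0.1, 0], -0.8],
  [[3.9, 0.1, 0.1], -1.2],
  [[5.3, 0.2, 0.1], -1.6],
  [[6.6, 0.2, 0.2], -2],
])

```text
time: 16.85
position: [0.4762, 0.0521, 0.15]
orientation: [[-0.18, 0.984, 0.002], [0.984, 0.18, -0.0], [-0.0, 0.002, -1.0]]
contact_force: [0.7, 0.1, 0.3]
grip_width: 0.0857
finger_force: 0.0
```

```bash
python3 go.py .487 .2515 .14 110
```

```text
t 16.85 pos [0.4762 0.0521 0.15  ] yaw 100.4 w 0.0857 F [0.7 0.1 0.3] J [ 38.  26. -57. 116.  27.  52. -24.]
d [6.47 1.55 0.33] turn -1.93 rows 4.8
```

Call:
move_arm([
  [[1.3, 0.3, 0.1], -0.4],
  [[2.6, 0.6, 0.2], -0.8],
  [[3.9, 0.9, 0.2], -1.2],
  [[5.2, 1.2, 0.3], -1.6],
  [[6.4, 1.55, 0.3], -1.9],
])

```text
time: 17.27
position: [0.4863, 0.2497, 0.14]
orientation: [[-0.341, 0.94, -0.001], [0.94, 0.341, -0.0], [0.0, -0.001, -1.0]]
contact_force: [0.7, 0.5, 0.0]
grip_width: 0.0855
finger_force: 0.0
```

Call:
move_arm([
  [[0, 0, 0], 0],
  [[0, 0, 0], 0],
  [[0, 0, 0], 0],
  [[0, 0, 0], 0],
  [[0, 0, 0], 0],
])

```text
time: 17.68
position: [0.4876, 0.2454, 0.1403]
orientation: [[-0.336, 0.942, -0.0], [0.942, 0.336, -0.001], [-0.001, -0.001, -1.0]]
contact_force: [0.3, -0.6, -0.2]
grip_width: 0.0857
finger_force: 0.0
```

```bash
python3 go.py .487 .2515 .026 110;python3 look.py wsh
```

```text
t 17.68 pos [0.4876 0.2454 0.1403] yaw 109.6 w 0.0857 F [ 0.3 -0.6 -0.2] J [ 13.  34. -55. 108.  33.  56. -38.]
d [0.2  0.05 3.81] turn -0.07 rows 2.7
[0.4876 0.2454 0.1403] [ 13.  34. -55. 108.  33.  56. -38.]
```

View pics/wsh.png

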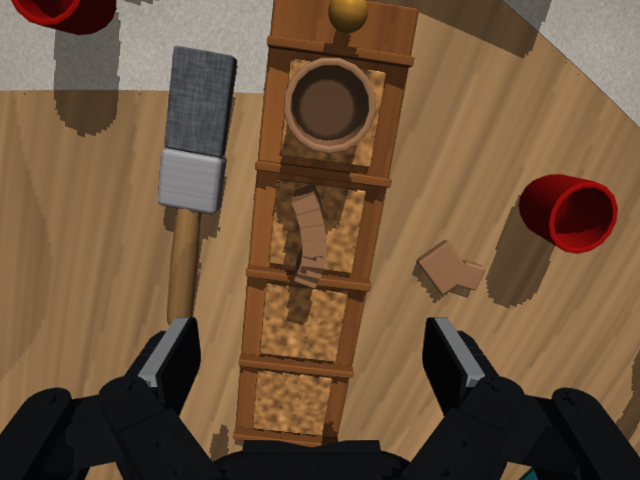

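The sherd's top runs from (302,193) through (314,237) to (309,280). The cup rim is centred at (330,105). The red cups at (570,210) and (65,10) are clear of the work.

```bash
python3 - <<'E'
from h import *
import pickle
w=pickle.load(open('wsh.pkl','rb'))
s=onz(w,[(302,193),(309,280),(314,237)],[.059,.059,.069]);d=s[0]-s[1];print(s,np.linalg.norm(d),np.degrees(np.arctan2(d[1],d[0])))
print(onz(w,[(330,105)],.071))
E
python3 go.py .487 .251 .026 112
```

```text
[[0.47067008 0.27806186 0.059     ]
 [0.49258643 0.22832477 0.059     ]
 [0.48496744 0.25843982 0.069     ]] 0.05435167440631873 113.78041019263468
[[0.46853614 0.32828976 0.071     ]]
t 17.73 pos [0.4877 0.2455 0.1404] yaw 109.6 w 0.0857 F [-0.  -0.4 -0.5] J [ 13.  34. -55. 108.  33.  56. -38.]
d [0.18 0.04 3.81] turn -0.48 rows 2.7
```

Call:
move_arm([
  [[0.1, 0.03, 0.9], -0.3],
  [[0.26, 0.04, 1.8], -0.5],
  [[0.26, 0.04, 2.7], -0.5],
  [[0.26, 0.04, 3.3], -0.5],
  [[0.26, 0.04, 3.6], -0.5],
])

```text
time: 18.15
position: [0.4847, 0.2529, 0.0301]
orientation: [[-0.377, 0.926, -0.003], [0.926, 0.377, -0.002], [-0.001, -0.004, -1.0]]
contact_force: [-0.3, -1.5, -0.2]
grip_width: 0.0854
finger_force: 0.0
```

Call:
move_arm([
  [[0, 0, 0], 0],
  [[0, 0, 0], 0],
  [[0, 0, 0], 0],
  [[0, 0, 0], 0],
  [[0, 0, 0], 0],
])

```text
time: 18.57
position: [0.4866, 0.2555, 0.0337]
orientation: [[-0.379, 0.925, 0.002], [0.925, 0.379, 0.001], [-0.0, 0.002, -1.0]]
contact_force: [-0.1, 0.4, 0.2]
grip_width: 0.0852
finger_force: 0.0
```

```bash
python3 go.py .4865 .2535 .027 112.5
```

```text
t 18.57 pos [0.4866 0.2555 0.0337] yaw 112.3 w 0.0852 F [-0.1  0.4  0.2] J [  6.  42. -48. 110.  43.  47. -43.]
d [-0.06 -0.03  0.22] turn -0.05 rows 0.2
```

Call:
move_arm([
  [[-0.06, -0.03, 0.1], 0],
  [[-0.06, -0.03, 0.2], 0],
  [[-0.06, -0.03, 0.2], 0],
  [[-0.06, -0.03, 0.2], 0],
  [[-0.06, -0.03, 0.2], 0],
])

```text
time: 18.98
position: [0.4855, 0.2533, 0.0265]
orientation: [[-0.379, 0.925, -0.0], [0.925, 0.379, 0.0], [0.0, -0.0, -1.0]]
contact_force: [-0.0, -0.0, -0.5]
grip_width: 0.0852
finger_force: 0.0
```

Call:
move_arm([
  [[0, 0, 0], 0],
  [[0, 0, 0], 0],
  [[0, 0, 0], 0],
  [[0, 0, 0], 0],
  [[0, 0, 0], 0],
], claw=0, grip_force=40)

```text
time: 19.4
position: [0.4855, 0.2532, 0.0265]
orientation: [[-0.379, 0.925, 0.0], [0.925, 0.379, -0.0], [-0.0, 0.0, -1.0]]
contact_force: [0.1, -0.3, -0.1]
grip_width: 0.0255
finger_force: 0.0
```

Call:
move_arm([
  [[0, 0, 0], 0],
  [[0, 0, 0], 0],
  [[0, 0, 0], 0],
  [[0, 0, 0], 0],
  [[0, 0, 0], 0],
])

```text
time: 19.82
position: [0.4857, 0.2534, 0.0266]
orientation: [[-0.379, 0.925, 0.0], [0.925, 0.379, 0.0], [0.0, 0.0, -1.0]]
contact_force: [0.6, -0.3, 2.0]
grip_width: 0.0141
finger_force: 38.7
```

Call:
move_arm([
  [[0, 0, -0.3], 0],
  [[0, 0, -1], 0],
  [[0, 0, -2], 0],
  [[0, 0, -3], 0],
  [[0, 0, -3.5], 0],
])

```text
time: 20.23
position: [0.4863, 0.2544, 0.1349]
orientation: [[-0.38, 0.925, 0.003], [0.925, 0.38, 0.002], [0.0, 0.003, -1.0]]
contact_force: [0.7, 1.4, -0.8]
grip_width: 0.0144
finger_force: 38.6
```

```bash
python3 go.py .472 -.266 .14 90.2; python3 look.py wsg
```

```text
t 20.23 pos [0.4863 0.2544 0.1349] yaw 112.3 w 0.0144 F [ 0.7  1.4 -0.8] J [ 12.  35. -55. 108.  34.  56. -37.]
d [-15.86  -7.03  -0.2 ] turn 4.43 rows 12.5
[0.4863 0.2544 0.1349] [ 12.  35. -55. 108.  34.  56. -37.]
```

View pics/wsg.png

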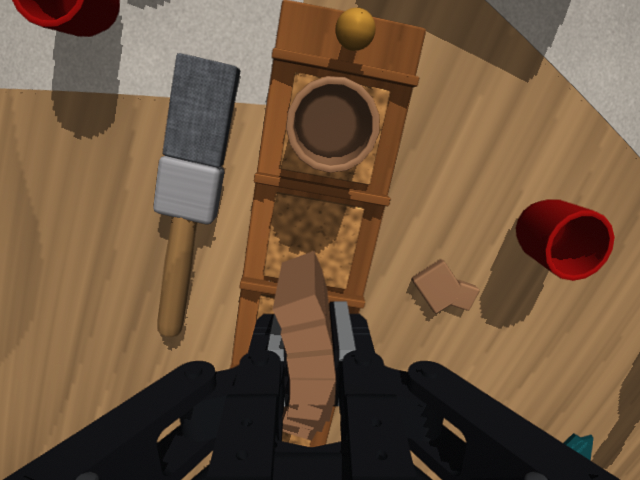

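The sherd is held near its middle. The ends of its top edge are at about (297,256) and (307,437).

```bash
python3 - <<'E'
from h import *
import pickle
w=pickle.load(open('wsg.pkl','rb'))
M=w['extrinsics']@np.linalg.inv(np.array(w['tool_from_camera']))
s=onz(w,[(297,256),(307,437)],.1349-.0266+.059)
print((s-M[:3,3])@M[:3,:3],np.linalg.norm(s[0]-s[1]))
E
```

```text
[[ 0.03986542 -0.00389054 -0.0323696 ]
 [-0.02948238 -0.0011633  -0.03238592]] 0.06940140883468952
```

Call:
move_arm([
  [[-1, -0.4, 0], 0.3],
  [[-2.2, -1, -0.1], 0.7],
  [[-3.4, -1.5, -0.1], 1.1],
  [[-4.7, -2.1, -0.1], 1.5],
  [[-6, -2.7, -0.1], 1.9],
])

```text
time: 20.7
position: [0.4781, 0.0567, 0.1342]
orientation: [[-0.22, 0.975, -0.0], [0.975, 0.22, -0.0], [-0.0, -0.001, -1.0]]
contact_force: [0.5, -0.2, 0.2]
grip_width: 0.0142
finger_force: 38.7
```

```bash
python3 go.py .472 -.269 .14 90.2
```

```text
t 20.7 pos [0.4781 0.0567 0.1342] yaw 102.7 w 0.0142 F [ 0.5 -0.2  0.2] J [ 36.  28. -56. 117.  30.  51. -24.]
d [-10.54  -2.59  -0.19] turn 2.51 rows 7.8
```

Call:
move_arm([
  [[-1.3, -0.3, 0], 0.3],
  [[-2.6, -0.6, -0.1], 0.6],
  [[-3.9, -1, -0.2], 0.9],
  [[-5.2, -1.3, -0.2], 1.2],
  [[-6.5, -1.6, -0.2], 1.6],
])

```text
time: 21.12
position: [0.4743, -0.1445, 0.1404]
orientation: [[-0.082, 0.997, -0.0], [0.997, 0.082, -0.001], [-0.0, -0.0, -1.0]]
contact_force: [0.9, -0.6, -0.5]
grip_width: 0.0139
finger_force: 38.7
```

```bash
python3 go.py .472 -.269 .14 90.2
```

```text
t 21.12 pos [ 0.4743 -0.1445  0.1404] yaw 94.7 w 0.0139 F [ 0.9 -0.6 -0.5] J [ 57.  27. -54. 115.  28.  52.  -6.]
d [-4.13 -0.42  0.02] turn 0.9 rows 3.0
```

Call:
move_arm([
  [[-1.3, -0.1, 0], 0.3],
  [[-2.6, -0.3, 0], 0.6],
  [[-3.7, -0.4, 0], 0.8],
  [[-4.1, -0.4, 0], 0.9],
  [[-4.1, -0.4, 0], 0.9],
])

```text
time: 21.53
position: [0.4723, -0.2706, 0.1397]
orientation: [[0.003, 1.0, -0.001], [1.0, -0.003, -0.001], [-0.001, -0.001, -1.0]]
contact_force: [0.4, -0.7, -1.3]
grip_width: 0.0142
finger_force: 38.7
```

Call:
move_arm([
  [[0, 0, 0], 0],
  [[0, 0, 0], 0],
  [[0, 0, 0], 0],
  [[0, 0, 0], 0],
  [[0, 0, 0], 0],
])

```text
time: 21.95
position: [0.4739, -0.2646, 0.1406]
orientation: [[-0.007, 1.0, 0.0], [1.0, 0.007, -0.0], [-0.0, 0.0, -1.0]]
contact_force: [0.1, 0.2, -1.4]
grip_width: 0.0147
finger_force: 38.7
```

```bash
python3 go.py .472 -.269 .0215 90.2
```

```text
t 21.95 pos [ 0.4739 -0.2646  0.1406] yaw 90.4 w 0.0147 F [ 0.1  0.2 -1.4] J [ 65.  31. -50. 108.  29.  54.   2.]
d [-0.15 -0.06  3.97] turn 0.05 rows 2.9
```

Stop above the ridges and check the fit with the wrist camera.

Call:
move_arm([
  [[-0.1, 0, 0.8], 0],
  [[-0.15, -0.06, 1.7], 0],
  [[-0.15, -0.06, 2.4], 0],
  [[-0.15, -0.06, 3], 0],
  [[-0.15, -0.06, 3.3], 0],
])

```text
time: 22.37
position: [0.4706, -0.2693, 0.0394]
orientation: [[-0.006, 1.0, -0.003], [1.0, 0.006, 0.002], [0.002, -0.003, -1.0]]
contact_force: [1.1, 0.3, -1.0]
grip_width: 0.0145
finger_force: 38.7
```

Call:
move_arm([
  [[0, 0, 0], 0],
  [[0, 0, 0], 0],
  [[0, 0, 0], 0],
  [[0, 0, 0], 0],
  [[0, 0, 0], 0],
])

```text
time: 22.78
position: [0.4727, -0.2708, 0.0427]
orientation: [[-0.005, 1.0, 0.002], [1.0, 0.005, -0.001], [-0.001, 0.002, -1.0]]
contact_force: [-0.2, -0.7, -0.3]
grip_width: 0.0145
finger_force: 38.7
```

```bash
python3 go.py .472 -.269 .0215 90.2; python3 look.py wp
```

```text
t 22.78 pos [ 0.4727 -0.2708  0.0427] yaw 90.3 w 0.0145 F [-0.2 -0.7 -0.3] J [ 60.  39. -43. 111.  38.  45.  -4.]
d [ 0.06 -0.02  0.71] turn 0.02 rows 0.5
[ 0.4727 -0.2708  0.0427] [ 60.  39. -43. 111.  38.  45.  -4.]
```

View pics/wp.png

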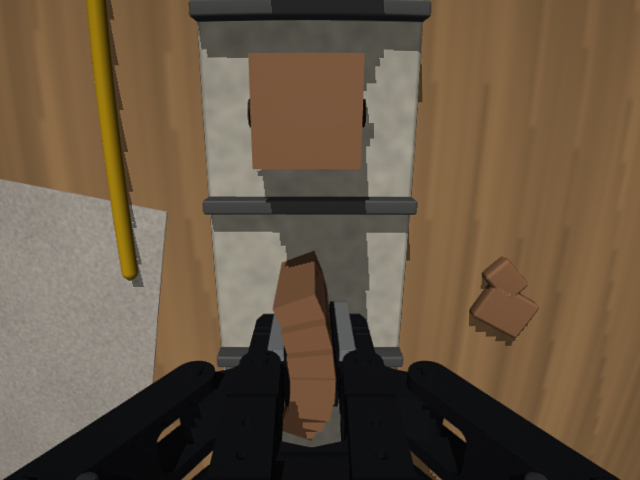

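The weight stands centred in its place, with its top at (306,110). The sherd's knob-end face runs from its foot edge at about (298,258) to its top edge at about (301,303).

```bash
python3 - <<'E'
from h import *
import pickle
w=pickle.load(open('wp.pkl','rb'));M=w['extrinsics']@np.linalg.inv(np.array(w['tool_from_camera']))
s=onz(w,[(298,258),(301,303),(300,438)],[.037,.037+.038,.037+.038])
print(s,(s-M[:3,3])@M[:3,:3])
print('ridge',onz(w,[(310,202),(310,212)],.025),onz(w,[(306,110)],.079))
E
```

```text
[[ 0.46773772 -0.2456593   0.037     ]
 [ 0.46979874 -0.24627123  0.075     ]
 [ 0.46921276 -0.30069673  0.075     ]] [[ 0.0251799  -0.00479782  0.00561478]
 [ 0.02451014 -0.00267729 -0.03238097]
 [-0.02991173 -0.00353404 -0.03231423]]
ridge [[ 0.47243168 -0.2254716   0.025     ]
 [ 0.47245036 -0.22971551  0.025     ]] [[ 0.47131408 -0.18944654  0.079     ]]
```

Call:
move_arm([
  [[0.1, 0, 0], 0],
  [[0.24, 0, 0.1], 0],
  [[0.24, 0, 0.3], 0],
  [[0.24, 0, 0.5], 0],
  [[0.24, 0, 0.55], 0],
])

```text
time: 23.25
position: [0.471, -0.2628, 0.0237]
orientation: [[-0.005, 1.0, -0.002], [1.0, 0.005, 0.001], [0.001, -0.002, -1.0]]
contact_force: [0.4, 0.7, -0.8]
grip_width: 0.0141
finger_force: 38.7
```

Call:
move_arm([
  [[0, 0, 0], 0],
  [[0, 0, 0], 0],
  [[0, 0, 0], 0],
  [[0, 0, 0], 0],
  [[0, 0, 0], 0],
])

```text
time: 23.67
position: [0.472, -0.2633, 0.0252]
orientation: [[-0.005, 1.0, 0.0], [1.0, 0.005, -0.0], [-0.0, 0.0, -1.0]]
contact_force: [-0.8, -0.3, -1.3]
grip_width: 0.0144
finger_force: 38.7
```

```bash
python3 go.py .472 -.2635 .0206 90.2
```

```text
t 23.67 pos [ 0.472  -0.2633  0.0252] yaw 90.3 w 0.0144 F [-0.8 -0.3 -1.3] J [ 59.  40. -42. 112.  39.  43.  -6.]
d [-0.01 -0.    0.15] turn 0.02 rows 0.1
```

Call:
move_arm([
  [[0, 0, 0.05], 0],
  [[0, 0, 0.1], 0],
  [[0, 0, 0.14], 0],
  [[0, 0, 0.14], 0],
  [[0, 0, 0.14], 0],
])

```text
time: 24.08
position: [0.4717, -0.2631, 0.0207]
orientation: [[-0.005, 1.0, -0.0], [1.0, 0.005, 0.0], [0.0, -0.0, -1.0]]
contact_force: [-0.6, 0.4, -1.0]
grip_width: 0.0144
finger_force: 38.7
```

Call:
move_arm([
  [[0, 0, 0], 0],
  [[0, 0, 0.02], 0],
  [[0, 0, 0.03], 0],
  [[0, 0, 0.03], 0],
  [[0, 0, 0.03], 0],
])

```text
time: 24.5
position: [0.4719, -0.2631, 0.0206]
orientation: [[-0.005, 1.0, -0.0], [1.0, 0.005, -0.001], [-0.001, -0.0, -1.0]]
contact_force: [-3.0, 1.6, 5.7]
grip_width: 0.0141
finger_force: 39.5
```

Contact. Release, rise and head for the cup.

Call:
move_arm([
  [[0, 0, 0], 0],
  [[0, 0, 0], 0],
  [[0, 0, 0], 0],
  [[0, 0, 0], 0],
  [[0, 0, 0], 0],
], claw=1)

```text
time: 24.92
position: [0.4718, -0.2631, 0.0198]
orientation: [[-0.005, 1.0, -0.0], [1.0, 0.005, 0.0], [0.0, -0.0, -1.0]]
contact_force: [-0.2, 0.2, -0.6]
grip_width: 0.0738
finger_force: 0.0
```

Call:
move_arm([
  [[0, 0, 0], 0],
  [[0, 0, -0.6], 0],
  [[0, 0, -1.7], 0],
  [[0, 0, -3], 0],
  [[0.4, 0, -4.2], 0],
])

```text
time: 25.33
position: [0.4712, -0.2531, 0.147]
orientation: [[-0.002, 1.0, -0.001], [1.0, 0.002, 0.0], [0.0, -0.001, -1.0]]
contact_force: [0.3, -1.2, 0.4]
grip_width: 0.0852
finger_force: 0.0
```

```bash
python3 go.py .469 .327 .15 101.7
```

```text
t 25.33 pos [ 0.4712 -0.2531  0.147 ] yaw 90.1 w 0.0852 F [ 0.3 -1.2  0.4] J [ 65.  30. -51. 109.  28.  54.   1.]
d [19.34 -0.03 -0.1 ] turn -2.31 rows 13.9
```

Call:
move_arm([
  [[1.3, 0, -0.1], -0.1],
  [[2.6, 0, -0.1], -0.3],
  [[4, 0, -0.1], -0.4],
  [[5.4, 0, -0.1], -0.6],
  [[6.7, 0, -0.1], -0.8],
])

```text
time: 25.75
position: [0.4704, -0.0483, 0.1492]
orientation: [[-0.075, 0.997, 0.001], [0.997, 0.075, -0.0], [-0.001, 0.001, -1.0]]
contact_force: [0.8, -0.0, 0.3]
grip_width: 0.0852
finger_force: 0.0
```

Call:
move_arm([
  [[1.3, 0.1, 0], -0.1],
  [[2.6, 0.2, 0], -0.3],
  [[4, 0.3, 0], -0.4],
  [[5.4, 0.4, 0], -0.6],
  [[6.6, 0.5, 0], -0.8],
])

```text
time: 26.17
position: [0.4704, 0.151, 0.1492]
orientation: [[-0.146, 0.989, 0.001], [0.989, 0.146, 0.0], [0.0, 0.001, -1.0]]
contact_force: [1.1, -1.3, 0.6]
grip_width: 0.0854
finger_force: 0.0
```

```bash
python3 go.py .469 .327 .14 101.7
```

```text
t 26.17 pos [0.4704 0.151  0.1492] yaw 98.4 w 0.0854 F [ 1.1 -1.3  0.6] J [ 25.  27. -56. 114.  29.  53. -38.]
d [5.81 0.81 0.31] turn -0.66 rows 4.2
```

Call:
move_arm([
  [[1.3, 0.2, 0.1], -0.2],
  [[2.6, 0.4, 0.2], -0.3],
  [[3.9, 0.6, 0.3], -0.5],
  [[5.2, 0.7, 0.3], -0.6],
  [[5.8, 0.8, 0.3], -0.65],
])

```text
time: 26.58
position: [0.4674, 0.3302, 0.1404]
orientation: [[-0.206, 0.979, -0.0], [0.979, 0.206, 0.004], [0.004, 0.0, -1.0]]
contact_force: [0.3, 0.5, 0.7]
grip_width: 0.0854
finger_force: 0.0
```

Call:
move_arm([
  [[0, 0, 0], 0],
  [[0, 0, 0], 0],
  [[0, 0, 0], 0],
  [[0, 0, 0], 0],
  [[0, 0, 0], 0],
])

```text
time: 27.0
position: [0.4702, 0.3221, 0.1397]
orientation: [[-0.198, 0.98, 0.0], [0.98, 0.198, -0.001], [-0.001, -0.0, -1.0]]
contact_force: [-0.6, 1.1, 0.1]
grip_width: 0.0853
finger_force: 0.0
```

```bash
python3 go.py .469 .327 .028 101.7; python3 look.py wc
```

```text
t 27.0 pos [0.4702 0.3221 0.1397] yaw 101.4 w 0.0853 F [-0.6  1.1  0.1] J [  3.  35. -53. 104.  34.  57. -53.]
d [ 0.17 -0.01  3.72] turn -0.06 rows 2.7
[0.4702 0.3221 0.1397] [  3.  35. -53. 104.  34.  57. -53.]
```

View pics/wc.png

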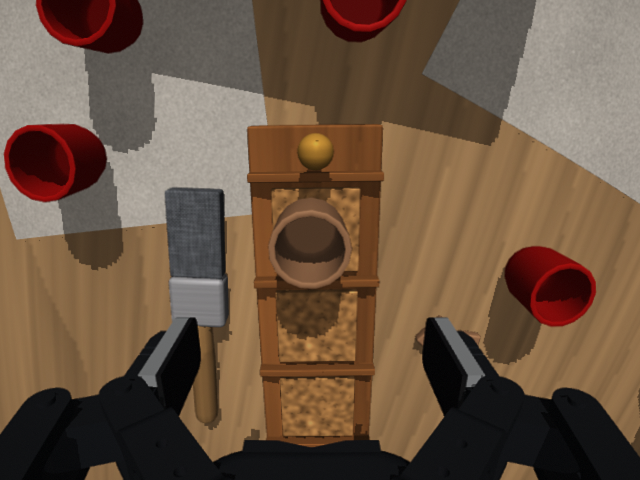

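The clay cup's rim is centred at (311,248), between the fingers' lines. The red cups are well away.

```bash
python3 - <<'E'
from h import *
import pickle
w=pickle.load(open('wc.pkl','rb'));print(onz(w,[(311,248)],.071))
E
```

```text
[[0.4690317 0.3294516 0.071    ]]
```

Call:
move_arm([
  [[0.1, 0, 0.5], 0],
  [[0.17, 0, 1], 0],
  [[0.17, 0, 1.2], 0],
  [[0.17, 0, 1.2], 0],
  [[0.17, 0, 1.2], 0],
])

```text
time: 27.47
position: [0.4678, 0.3287, 0.1029]
orientation: [[-0.2, 0.98, -0.002], [0.98, 0.2, -0.001], [-0.0, -0.002, -1.0]]
contact_force: [-0.3, 0.0, 0.5]
grip_width: 0.0854
finger_force: 0.0
```

```bash
python3 go.py .469 .327 .028 101.7
```

```text
t 27.47 pos [0.4678 0.3287 0.1029] yaw 101.6 w 0.0854 F [-0.3  0.   0.5] J [  0.  38. -51. 105.  36.  54. -56.]
d [-0.06  0.03  2.5 ] turn -0.03 rows 1.8
```

Call:
move_arm([
  [[0, 0.03, 0.7], 0],
  [[0, 0.03, 1.4], 0],
  [[0, 0.03, 2], 0],
  [[0, 0.03, 2.2], 0],
  [[0, 0.03, 2.3], 0],
])

```text
time: 27.88
position: [0.4689, 0.329, 0.0341]
orientation: [[-0.2, 0.98, -0.001], [0.98, 0.2, -0.001], [-0.0, -0.002, -1.0]]
contact_force: [0.4, 0.1, 0.0]
grip_width: 0.0851
finger_force: 0.0
```

Call:
move_arm([
  [[0, 0, 0], 0],
  [[0, 0, 0], 0],
  [[0, 0, 0], 0],
  [[0, 0, 0], 0],
  [[0, 0, 0], 0],
])

```text
time: 28.3
position: [0.4699, 0.3295, 0.0357]
orientation: [[-0.2, 0.98, 0.001], [0.98, 0.2, 0.001], [0.0, 0.001, -1.0]]
contact_force: [0.2, 0.0, 0.1]
grip_width: 0.0854
finger_force: 0.0
```

```bash
python3 go.py .469 .328 .028 101.7
```

```text
t 28.3 pos [0.4699 0.3295 0.0357] yaw 101.5 w 0.0854 F [0.2 0.  0.1] J [ -3.  43. -46. 107.  42.  48. -59.]
d [-0.04 -0.04  0.26] turn -0.03 rows 0.2
```

Call:
move_arm([
  [[0, -0.03, 0.1], 0],
  [[0, -0.03, 0.2], 0],
  [[0, -0.03, 0.25], 0],
  [[0, -0.03, 0.25], 0],
  [[0, -0.03, 0.25], 0],
])

```text
time: 28.72
position: [0.4683, 0.329, 0.0271]
orientation: [[-0.2, 0.98, -0.0], [0.98, 0.2, -0.0], [-0.0, -0.001, -1.0]]
contact_force: [0.0, 0.3, -0.5]
grip_width: 0.0855
finger_force: 0.0
```

Call:
move_arm([
  [[0, 0, 0], 0],
  [[0, 0, 0], 0],
  [[0, 0, 0], 0],
  [[0, 0, 0], 0],
  [[0, 0, 0], 0],
], claw=0, grip_force=35)

```text
time: 29.13
position: [0.4686, 0.3292, 0.0277]
orientation: [[-0.2, 0.98, 0.0], [0.98, 0.2, 0.0], [0.0, 0.0, -1.0]]
contact_force: [-0.2, -0.2, 2.6]
grip_width: 0.0471
finger_force: 35.7
```

Call:
move_arm([
  [[0, 0, 0], 0],
  [[0, 0, 0], 0],
  [[0, 0, 0], 0],
  [[0, 0, 0], 0],
  [[0, 0, 0], 0],
])

```text
time: 29.55
position: [0.4686, 0.3292, 0.0277]
orientation: [[-0.2, 0.98, 0.0], [0.98, 0.2, 0.0], [-0.0, 0.0, -1.0]]
contact_force: [-1.0, -1.7, 5.6]
grip_width: 0.0471
finger_force: 35.8
```

Call:
move_arm([
  [[0, 0, -0.3], 0],
  [[0, 0, -1], 0],
  [[0, 0, -2], 0],
  [[0, 0, -3], 0],
  [[0, 0, -3.6], 0],
])

```text
time: 29.97
position: [0.4691, 0.33, 0.1383]
orientation: [[-0.2, 0.98, 0.002], [0.98, 0.2, 0.002], [0.001, 0.002, -1.0]]
contact_force: [-0.3, 0.5, -0.7]
grip_width: 0.0467
finger_force: 36.2
```

```bash
python3 go.py .473 -.342 .145 90.2
```

```text
t 29.97 pos [0.4691 0.33   0.1383] yaw 101.6 w 0.0467 F [-0.3  0.5 -0.7] J [  2.  36. -53. 104.  34.  57. -54.]
d [-21.97  -4.36  -0.26] turn 2.27 rows 16.1
```

Call:
move_arm([
  [[-1, -0.2, -0.1], 0.1],
  [[-2.3, -0.4, -0.1], 0.2],
  [[-3.6, -0.7, -0.2], 0.4],
  [[-4.9, -1, -0.2], 0.5],
  [[-6.2, -1.2, -0.2], 0.6],
])

```text
time: 30.38
position: [0.4697, 0.1378, 0.1416]
orientation: [[-0.149, 0.989, -0.0], [0.989, 0.149, -0.001], [-0.001, -0.0, -1.0]]
contact_force: [0.8, -0.4, 0.1]
grip_width: 0.0469
finger_force: 36.2
```

Call:
move_arm([
  [[-1.3, -0.2, 0], 0.1],
  [[-2.6, -0.4, 0], 0.2],
  [[-3.9, -0.6, 0], 0.4],
  [[-5.3, -0.8, 0], 0.5],
  [[-6.6, -1, 0], 0.7],
])

```text
time: 30.8
position: [0.4698, -0.063, 0.1417]
orientation: [[-0.087, 0.996, 0.0], [0.996, 0.087, -0.001], [-0.001, 0.0, -1.0]]
contact_force: [1.8, 0.2, -1.4]
grip_width: 0.0466
finger_force: 36.2
```

```bash
python3 go.py .473 -.342 .145 90.2
```

```text
t 30.8 pos [ 0.4698 -0.063   0.1417] yaw 95.0 w 0.0466 F [ 1.8  0.2 -1.4] J [ 51.  26. -56. 117.  28.  51. -15.]
d [-9.28 -0.71 -0.1 ] turn 0.96 rows 6.7
```

Call:
move_arm([
  [[-1.3, -0.1, 0], 0.1],
  [[-2.6, -0.2, -0.1], 0.3],
  [[-3.9, -0.3, -0.1], 0.4],
  [[-5.3, -0.4, -0.1], 0.5],
  [[-6.6, -0.5, -0.1], 0.7],
])

```text
time: 31.22
position: [0.4721, -0.2618, 0.1447]
orientation: [[-0.026, 1.0, 0.0], [1.0, 0.026, -0.001], [-0.001, 0.0, -1.0]]
contact_force: [0.7, 0.3, -1.5]
grip_width: 0.0468
finger_force: 36.2
```

Call:
move_arm([
  [[-1.1, -0.1, 0], 0.1],
  [[-2.1, -0.2, 0], 0.2],
  [[-2.6, -0.2, 0], 0.25],
  [[-2.6, -0.2, 0], 0.25],
  [[-2.6, -0.2, 0], 0.25],
])

```text
time: 31.63
position: [0.4686, -0.3372, 0.1442]
orientation: [[-0.004, 1.0, 0.0], [1.0, 0.004, 0.001], [0.001, 0.0, -1.0]]
contact_force: [-0.4, 1.2, -0.7]
grip_width: 0.047
finger_force: 36.2
```

Call:
move_arm([
  [[0, 0, 0], 0],
  [[0, 0, 0], 0],
  [[0, 0, 0], 0],
  [[0, 0, 0], 0],
  [[0, 0, 0], 0],
])

```text
time: 32.05
position: [0.469, -0.3365, 0.1446]
orientation: [[-0.006, 1.0, 0.0], [1.0, 0.006, -0.0], [-0.0, 0.0, -1.0]]
contact_force: [-0.2, -0.2, -1.3]
grip_width: 0.047
finger_force: 36.2
```

```bash
python3 go.py .473 -.342 .0217 90.2
```

```text
t 32.05 pos [ 0.469  -0.3365  0.1446] yaw 90.4 w 0.047 F [-0.2 -0.2 -1.3] J [ 70.  34. -49. 103.  30.  57.   9.]
d [-0.18  0.13  4.1 ] turn 0.03 rows 3.0
```

Call:
move_arm([
  [[-0.1, 0.1, 0.8], 0],
  [[-0.15, 0.13, 1.8], 0],
  [[-0.15, 0.13, 2.8], 0],
  [[-0.15, 0.13, 3.5], 0],
  [[-0.15, 0.13, 3.7], 0],
])

```text
time: 32.47
position: [0.4703, -0.3403, 0.0299]
orientation: [[-0.005, 1.0, -0.005], [1.0, 0.005, 0.003], [0.003, -0.005, -1.0]]
contact_force: [-0.2, 0.9, -1.1]
grip_width: 0.0469
finger_force: 36.2
```

Call:
move_arm([
  [[0, 0, 0], 0],
  [[0, 0, 0], 0],
  [[0, 0, 0], 0],
  [[0, 0, 0], 0],
  [[0, 0, 0], 0],
])

```text
time: 32.88
position: [0.4736, -0.3425, 0.0349]
orientation: [[-0.005, 1.0, 0.002], [1.0, 0.005, -0.002], [-0.002, 0.002, -1.0]]
contact_force: [0.3, 0.8, -1.2]
grip_width: 0.0467
finger_force: 36.3
```

```bash
python3 go.py .473 -.341 .0222 90.2
```

```text
t 32.88 pos [ 0.4736 -0.3425  0.0349] yaw 90.3 w 0.0467 F [ 0.3  0.8 -1.2] J [ 65.  43. -42. 105.  39.  47.   3.]
d [ 0.05 -0.02  0.42] turn 0.02 rows 0.3
```

Call:
move_arm([
  [[0.05, 0, 0.1], 0],
  [[0.05, 0, 0.2], 0],
  [[0.05, 0, 0.3], 0],
  [[0.05, 0, 0.38], 0],
  [[0.05, 0, 0.4], 0],
])

```text
time: 33.3
position: [0.4725, -0.3403, 0.0217]
orientation: [[-0.005, 1.0, -0.001], [1.0, 0.005, -0.0], [-0.0, -0.001, -1.0]]
contact_force: [-4.7, 0.6, 11.0]
grip_width: 0.0468
finger_force: 36.7
```

Call:
move_arm([
  [[0, 0, 0], 0],
  [[0, 0, 0], 0],
  [[0, 0, 0], 0],
  [[0, 0, 0], 0],
  [[0, 0, 0], 0],
])

```text
time: 33.72
position: [0.4725, -0.3403, 0.0217]
orientation: [[-0.005, 1.0, -0.001], [1.0, 0.005, -0.0], [-0.0, -0.001, -1.0]]
contact_force: [-1.4, 0.9, 5.7]
grip_width: 0.0471
finger_force: 36.5
```

Seated. Open, rise, move clear and check.

Call:
move_arm([
  [[0, 0, 0], 0],
  [[0, 0, 0], 0],
  [[0, 0, 0], 0],
  [[0, 0, 0], 0],
  [[0, 0, 0], 0],
], claw=1)

```text
time: 34.13
position: [0.4727, -0.3402, 0.0213]
orientation: [[-0.005, 1.0, -0.0], [1.0, 0.005, 0.0], [0.0, -0.0, -1.0]]
contact_force: [0.1, -0.2, 0.7]
grip_width: 0.0855
finger_force: 0.0
```

Call:
move_arm([
  [[0, 0, 0], 0],
  [[0, 0, -0.6], 0],
  [[0, 0, -1.7], 0],
  [[0, 0, -3], 0],
  [[0, 0, -4.3], 0],
])

```text
time: 34.55
position: [0.4721, -0.3396, 0.1511]
orientation: [[-0.006, 1.0, -0.001], [1.0, 0.006, 0.002], [0.002, -0.001, -1.0]]
contact_force: [0.1, -0.7, 0.4]
grip_width: 0.0852
finger_force: 0.0
```

Call:
move_arm([
  [[0, 0, -1.2], 0],
  [[0.6, 0, -2.3], 0],
  [[1.4, 0, -3.2], 0],
  [[2.3, 0, -4], 0],
  [[3, 0, -4.5], 0],
])

```text
time: 34.97
position: [0.4733, -0.2483, 0.2882]
orientation: [[-0.006, 1.0, 0.003], [1.0, 0.006, -0.002], [-0.002, 0.003, -1.0]]
contact_force: [-0.4, 0.5, 0.1]
grip_width: 0.0856
finger_force: 0.0
```

Call:
move_arm([
  [[0, 0, 0], 0],
  [[0, 0, 0], 0],
  [[0, 0, 0], 0],
  [[0, 0, 0], 0],
  [[0, 0, 0], 0],
])

```text
time: 35.38
position: [0.4715, -0.2513, 0.2844]
orientation: [[-0.003, 1.0, -0.001], [1.0, 0.003, 0.001], [0.001, -0.001, -1.0]]
contact_force: [1.5, 0.1, -1.0]
grip_width: 0.0855
finger_force: 0.0
```

```bash
python3 look.py wf
```

```text
[ 0.4715 -0.2513  0.2844] [ 72.  21. -58. 101.  19.  69.   9.]
```

View pics/wf.png

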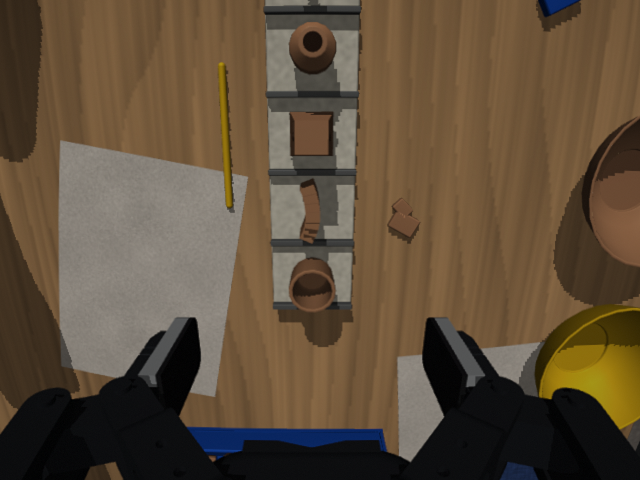

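All four finds stand upright in their places, counted from the knob: juglet (313,45), weight (312,134), sherd (310,212), cup (312,285). The arm is clear, so I'm handing in.

```bash
python3 -c "
from cell import hand_in;print(hand_in())"
```

```text
the job is handed in; nothing more can be done
None
```

Handed in at about 35 s of the 112 s; hand_in() returned no verdict, but the last wrist picture shows all four finds upright in mirrored order on the storage rack: juglet nearest the knob, then weight, sherd and cup.

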